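Sort the sample tubes and the reagent bottle

TASK

Put away the mixed row of samples at the front of the bench: stand the two orange-capped tubes in the holes of the rack with the orange top, one to a hole, the two purple-capped tubes likewise in the rack with the purple top, and stand the red-capped bottle flat in the yellow tray. Keep the tubes and the bottle upright all the way, and leave the flask in the row and the petri dish behind the racks where they are.

Things in the scene. Friction and masses are not known exactly. Their poses are not given: they have to be found in the camera images.
- tube_orange_1: self-standing 50 ml screw-cap tube, clear barrel 27.4 mm diameter, orange cap 35 mm diameter from 90 to 104 mm above its foot, 104 mm tall, 35 g (+-30%). Origin at the centre of its underside, z up along the tube. It stands loose in the front row at the start (purple-capped tubes in the grey rack at the far left corner of the bench are fixed scenery) and belongs in the orange rack; either of that rack's two holes will do.
- tube_orange_2: self-standing 50 ml screw-cap tube, clear barrel 27.4 mm diameter, orange cap 35 mm diameter from 90 to 104 mm above its foot, 104 mm tall, 35 g (+-30%). Origin at the centre of its underside, z up along the tube. It stands loose in the front row at the start (purple-capped tubes in the grey rack at the far left corner of the bench are fixed scenery) and belongs in the orange rack; either of that rack's two holes will do.
- tube_purple_3: self-standing 50 ml screw-cap tube, clear barrel 27.4 mm diameter, purple cap 35 mm diameter from 90 to 104 mm above its foot, 104 mm tall, 35 g (+-30%). Origin at the centre of its underside, z up along the tube. It stands loose in the front row at the start (purple-capped tubes in the grey rack at the far left corner of the bench are fixed scenery) and belongs in the purple rack; either of that rack's two holes will do.
- tube_purple_5: self-standing 50 ml screw-cap tube, clear barrel 27.4 mm diameter, purple cap 35 mm diameter from 90 to 104 mm above its foot, 104 mm tall, 35 g (+-30%). Origin at the centre of its underside, z up along the tube. It stands loose in the front row at the start (purple-capped tubes in the grey rack at the far left corner of the bench are fixed scenery) and belongs in the purple rack; either of that rack's two holes will do.
- bottle_red: white reagent bottle with a red cap; body 50 mm diameter, to 86 mm height with rounded shoulders, cap 28.6 mm diameter from 86 to 100 mm above its foot, 100 mm tall, 120 g (+-30%). Origin at the centre of its underside, z up. It stands loose in the front row at the start and belongs in the yellow tray.
- rack_orange: tube rack with an orange top plate and white base, fixed to the bench, 66 mm (its x) by 150 mm (its y), 50 mm tall, yaw varies. Two round holes 44 mm in diameter, for one tube each, go through the top plate at y = -36 mm and y = +36 mm (x = 0); the plate spans 42 to 50 mm above the bench. Below them is a flat base whose upper face, on which the tubes stand, is 6 mm above the bench. Empty at the start. Origin at the centre of its underside, z up.
- rack_purple: tube rack with a purple top plate and white base, fixed to the bench, 66 mm (its x) by 150 mm (its y), 50 mm tall, yaw varies. Two round holes 44 mm in diameter, for one tube each, go through the top plate at y = -36 mm and y = +36 mm (x = 0); the plate spans 42 to 50 mm above the bench. Below them is a flat base whose upper face, on which the tubes stand, is 6 mm above the bench. Empty at the start. Origin at the centre of its underside, z up.
- bottle_tray: square yellow spill tray, fixed to the bench, 86 x 86 mm outside, 22 mm tall, walls 4 mm (78 x 78 mm inside), inner floor 4 mm above the bench; yaw varies. Empty at the start. Origin at the centre of its underside, z up.
- flask: clear conical flask with a brown stopper, 68 mm diameter at the foot, 113 mm tall, loose, standing among the tubes in the front row; not to be moved. Origin at the centre of its underside.
- petri_dish_1: clear round petri dish with pale yellow-brown filling, 64 mm diameter, 14 mm tall, loose, lying behind the racks; not to be moved. Origin at the centre of its underside.

How it is judged:
By the outcome, as a careful person would: the job done as asked, in the order asked, and still so for the second after the job is handed in, with the robot touching nothing.
It also fails if it takes over 141 s, if anything falls off the work surface, if the arm or the gripper's body presses on something with over 40 N, if the wrist force passes 120 N, or if a joint passes its speed limit or range.

ROBOT

A 6-joint arm with a two-finger parallel gripper is mounted at the origin on a cart in front of the work surface, level with it; the furniture and walls round the work are solid. World frame = base frame: x ahead of the robot, y to its left, z up, the work surface at z = 0. Lengths are in m, angles in rad, forces in N, time in s.
With the tool pointing down it reaches from about 0.35 to 0.975 m from the base axis. Payload 4.9 kg.
Tool frame: the origin (TCP) lies on the centre line of the jaws, within the pads' length; the fingertips stand 11 mm ahead of it and the grasp point (between the pads) lies 8 mm behind it (manip.finger_overhang is the distance from the TCP to the fingertips, in m); y points along the fingers, z is the direction in which the jaws open and shut, and the axes are right-handed (so a half turn about y gives the same grasp; the last joint's range is limited). The gripper opens to 85 mm and grips with 20 to 120 N. Pads are 22 mm wide; open, the fingers measure 114 mm over their backs; the gripper's body (76 mm by 85 mm) begins 54 mm behind the grasp point. The pads swing forward as they close: fully open they stand 13 mm farther back than shut.
Start: joints at [-1.432, 0.053, 1.613, -0, 1.476, -0.119], TCP at [0.159, -0.604, 0.242] pointing down, gripper open.
Joint ranges: [-3.01, 3.01], [-1.01, 2.22], [0.06, 2.58], [-1.02, 4.17], [0.09, 2.62], [-3.14, 3.14]. Speed limits (rad/s): [2.57, 2.57, 3.14, 3.14, 3.14, 3.14].

INTERFACE

Orientations are given as a unit quaternion [w, x, y, z].
In Python, from plant import readout, cams, workorder, manip gives the robot as it stands.
- The arm moves only by the tool play_rows, never from a script. Its arguments are lists of equal length, an entry for each row: "slide": the shift along the tool's x, y, z in cm, a list of three; "yaw": the turn about the tool's y in degrees; "grip": the closure, from -1 (fully open) to 1 (shut), so that 0 is half open. In form: {"slide": [[x, y, z], ...], "yaw": [yaw, ...], "grip": [grip, ...]}. A call has 1 to 12 rows; each row shifts and turns the commanded pose from where the row before left it, along the tool's axes as they then stand; what a row does not reach is not made up. A row lasts 1/10 s, in which the tool goes at most 50 mm and 8.59 degrees, less where a joint would pass 70% of its speed; a pose out of reach is approached as far as the arm can. A call with a gripper value outside its range is refused whole. The fingers move at their own pace and stop on an object; the grip force is fixed at half the most. Time passes only in rows, so rows that do not move let the fingers close. It gives the time, the measured TCP pose, the force and the opening at its end, in the units of the state.
- readout.state(): the state, without advancing time (a new reading comes with each control period).
- cams.grab_frame(name): name is "side" or "top"; returns a dict with "image" (420x560x3 uint8, red, green, blue), "mtx" (3x3 intrinsics, pixels), "dist" ([k1, k2, p1, p2, k3] as OpenCV has them; the pictures are not rectified), "R" (3x3) and "t" (3): a world point X has camera coordinates R X + t. Camera axes: x right, y down, z forward; pixel columns grow to the right and rows downward; lengths in m; the calibration is good to about 2 mm. A picture is of the moment at which its call begins. There is no depth.
- workorder.job_done(): hands the job in, once; it reports no verdict.
The state is a dict: "time": time; "joint_pos": joint angles; "joint_vel": joint speeds; "joint_efforts": joint torques, N m; "tool_pos": TCP position; "tool_rot": TCP orientation; "contact_force": force on the tool from outside, world axes, zero at the start; "ft_torque": the same for the moment, N m; "gripper_width": opening from 0.0 (shut) to 1.0 (fully open).
Only numpy, scipy, OpenCV 4.12 (cv2) and the standard library are available. Lean on these libraries where they do the work, as an engineer would, in place of code of your own. Each camera call takes 0.05 s, during which the arm holds its last target.

## Working session

There is one attempt and no reset: what is moved stays moved. The work goes in short steps, Python scripts to look and compute and a tool call to move; the robot and the scene stay as the last step left them, time stands still between calls to the robot, and variables do not carry over. Pictures are saved under pics/ and viewed, and the job is handed in when it is done.

Besides the shell and the picture viewer there is one more tool, called after ">>>" in YAML: its name, and indented under it one key for each argument. play_rows: Moves the arm, as the interface text tells. Its arguments: {"type":"object","properties":{"slide":{"type":"array","items":{"type":"array","items":{"type":"number"}}},"yaw":{"type":"array","items":{"type":"number"}},"grip":{"type":"array","items":{"type":"number"}}},"required":["slide","yaw","grip"]}

```bash
ls -la; mkdir -p pics; python3 - <<'E'
from plant import readout, cams, workorder, manip
import cv2
print(readout.state())
print([a for a in dir(manip) if a[0]!='_'])
for n in ("side","top"):
    f=cams.grab_frame(n)
    cv2.imwrite(f"pics/{n}0.png",f["image"][:,:,::-1])
    print(n,f["mtx"],f["dist"],f["R"],f["t"])
E
```

```text
total 12
drwxr-xr-x  3 agent agent 4096 Dec  7 01:54 .
drwxr-xr-x 23 root  root  4096 Dec  7 01:54 ..
drwxr-xr-x  2 agent agent 4096 Dec  7 01:54 pics
{'time': 0.0, 'joint_pos': array([-1.43198622e+00,  5.33504705e-02,  1.61428273e+00, -8.90662232e-07,
        1.47600013e+00, -1.19004259e-01]), 'joint_vel': array([-9.28614399e-05, -1.79164117e-03, -2.11917155e-03, -5.75731193e-04,
        1.65068361e-03,  7.48309610e-04]), 'joint_efforts': array([-8.32601672e-04, -3.93681300e+01, -3.70178068e+01, -1.44780815e-04,
        7.08708423e-03, -1.34278444e-06]), 'tool_pos': array([ 0.15926941, -0.60374971,  0.24107369]), 'tool_rot': array([ 0.09089143, -0.09090635,  0.70196097, -0.70051808]), 'contact_force': array([-0.30419377,  0.37409369,  0.62582065]), 'ft_torque': array([-0.0212395 ,  0.02360837, -0.00454461]), 'gripper_width': 0.9981835955029739}
['IKError', 'finger_overhang']
side [[467.25639444   0.         281.92850491]
 [  0.         467.25639444 203.16677533]
 [  0.           0.           1.        ]] [0.03953712 0.         0.         0.         0.        ] [[ 0.99919446 -0.03179766 -0.02448134]
 [-0.03756734 -0.52665081 -0.84925121]
 [ 0.01411108  0.84948681 -0.52742112]] [-0.58855093  0.06005655  1.13052874]
top [[397.75413744   0.         283.07390929]
 [  0.         397.75413744 204.23760751]
 [  0.           0.           1.        ]] [-0.11793917  0.          0.          0.          0.        ] [[ 0.02323945 -0.99972801  0.00196052]
 [-0.98898794 -0.02327641 -0.14615427]
 [ 0.14616015  0.00145761 -0.98925987]] [-0.03172559  0.57640597  1.01234099]
```

View pics/side0.png

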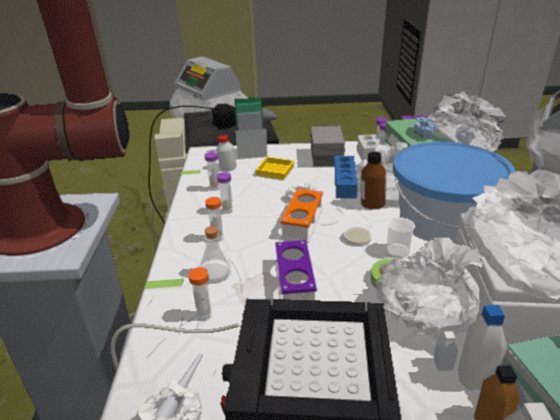

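View pics/top0.png

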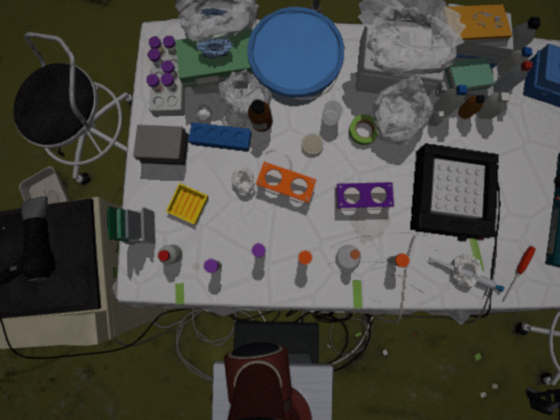

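The top view shows the row from left to right: bottle (168,255), purple (211,266), purple (259,250), orange (305,258), flask (350,256), orange (402,260). The orange rack is at (287,184), the purple rack at (365,197) and the tray at (187,204). Next I'll measure positions from colour masks.

```bash
cat > h.py <<'E'
import numpy as np, cv2
from plant import readout, cams
def ray(f,uv):
    p=cv2.undistortPoints(np.array(uv,float).reshape(-1,1,2),f["mtx"],f["dist"]).reshape(-1,2)
    d=np.c_[p,np.ones(len(p))]@f["R"]; c=-f["R"].T@f["t"]
    return c,d
def onplane(f,uv,z):
    c,d=ray(f,uv); s=(z-c[2])/d[:,2]; return c+d*s[:,None]
def tri(f1,uv1,f2,uv2):
    c1,d1=ray(f1,[uv1]);c2,d2=ray(f2,[uv2]); d1=d1[0];d2=d2[0]
    A=np.c_[d1,-d2]; s=np.linalg.lstsq(A,c2-c1,rcond=None)[0]
    a=c1+s[0]*d1;b=c2+s[1]*d2; return (a+b)/2,np.linalg.norm(a-b)
def proj(f,X):
    r,_=cv2.Rodrigues(f["R"]); return cv2.projectPoints(np.array(X,float).reshape(-1,1,3),r,f["t"],f["mtx"],f["dist"])[0].reshape(-1,2)
RNG={"orange":(5,16,170,110),"purple":(125,150,90,60),"red":(172,4,150,90),"yellow":(20,32,150,90)}
def mask(im,c):
    h=cv2.cvtColor(im,cv2.COLOR_RGB2HSV).astype(int); a,b,s,v=RNG[c]
    H=h[...,0]; m=((H>=a)&(H<=b)) if a<b else ((H>=a)|(H<=b))
    return (m&(h[...,1]>=s)&(h[...,2]>=v)).astype(np.uint8)
def blobs(im,c,amin=25):
    n,l,st,ce=cv2.connectedComponentsWithStats(mask(im,c),connectivity=8)
    return [(ce[i],st[i],l==i) for i in range(1,n) if st[i][4]>=amin]
E
python3 - <<'E'
from h import *
np.set_printoptions(precision=4,suppress=True)
for n in ("top","side"):
    f=cams.grab_frame(n); im=f["image"]
    for c in RNG:
        for ce,st,m in blobs(im,c):
            print(n,c,ce.round(1),st, onplane(f,[ce],{"orange":.104,"purple":.104,"red":.1,"yellow":.022}[c])[0])
E
python3 - <<'E'
import cv2
a=cv2.imread('pics/top0.png')[140:300,130:430]
cv2.imwrite('pics/topc.png',cv2.resize(a,None,fx=2.6,fy=2.6,interpolation=cv2.INTER_CUBIC))
E
```

```text
top orange [286.  181.8] [257 162  59  40 798] [ 0.625  -0.0243  0.104 ]
top orange [304.6 257.1] [299 251  12  13 125] [ 0.438  -0.0742  0.104 ]
top orange [402.  259.9] [396 254  13  13 129] [ 0.4353 -0.3162  0.104 ]
top purple [153.7  48.1] [148  37  12  23 196] [0.9923 0.3465 0.104 ]
top purple [168.2  40.6] [163  36  11  10  90] [1.0148 0.3079 0.104 ]
top purple [166.8  72.4] [161  61  13  24 216] [0.9191 0.3029 0.104 ]
top purple [152.1  79.2] [147  74  12  12 104] [0.8991 0.3415 0.104 ]
top purple [364.6 194.9] [337 182  57  26 902] [ 0.5965 -0.2229  0.104 ]
top purple [258.1 249.9] [252 244  13  13 137] [0.4529 0.0404 0.104 ]
top purple [210.6 265.5] [204 259  14  14 146] [0.4116 0.1561 0.104 ]
top red [527.5 258.7] [520 247  15  26 107] [ 0.4409 -0.6547  0.1   ]
top red [163.  255.2] [159 251   9  10  76] [0.4332 0.2774 0.1   ]
top yellow [186.7 204.4] [166 184  41  40 776] [0.5735 0.2441 0.022 ]
side orange [301.5 207.8] [281 189  41  38 726] [ 0.6291 -0.117   0.104 ]
side orange [212.9 202.7] [206 198  14  11 128] [ 0.4395 -0.0832  0.104 ]
side orange [198.1 275.8] [189 268  19  17 260] [ 0.4366 -0.3227  0.104 ]
side purple [406.5 116.6] [402 115  11   4  36] [0.9758 0.3676 0.104 ]
side purple [381.7 122.2] [377 117  11  13  90] [0.8942 0.3319 0.104 ]
side purple [211.1 155.9] [205 152  13   9  94] [0.4133 0.1482 0.104 ]
side purple [223.4 176.9] [217 172  13  11 109] [0.4535 0.0324 0.104 ]
side purple [294.5 267.1] [ 276  240   40   54 1255] [ 0.6038 -0.3098  0.104 ]
side red [222.9 137.8] [218 134  11   8  60] [0.4342 0.2701 0.1   ]
side yellow [198.   69.3] [191  65  15  10  88] [0.2397 1.2394 0.022 ]
side yellow [274.5 167.6] [256 157  37  22 582] [0.5757 0.2282 0.022 ]
```

View pics/topc.png

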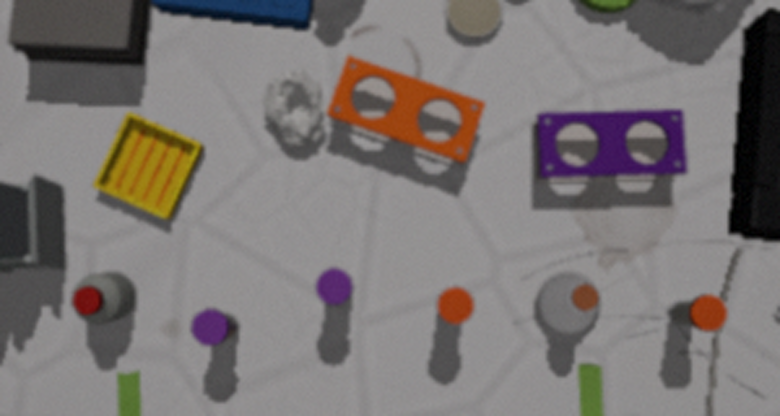

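```bash
python3 - <<'E'
from h import *
from scipy.spatial.transform import Rotation as Ro
np.set_printoptions(precision=4,suppress=True)
s=readout.state(); print(Ro.from_quat(s["tool_rot"],scalar_first=True).as_matrix())
f=cams.grab_frame("top"); g=cams.grab_frame("side")
for c in ("orange","purple","yellow"):
  for n,F in(("top",f),("side",g)):
    ce,st,m=max([b for b in blobs(F["image"],c)],key=lambda b:b[1][4])
    m=m.astype(np.uint8)
    cs,hi=cv2.findContours(m,cv2.RETR_CCOMP,cv2.CHAIN_APPROX_NONE)
    ext=max(cs,key=cv2.contourArea)
    z=.022 if c=="yellow" else .05
    P=onplane(F,ext.reshape(-1,2),z)[:,:2]
    r=cv2.minAreaRect((P*1000).astype(np.float32)); print(c,n,"rect",r)
    if c!="yellow":
      for k,h in zip(cs,hi[0]):
        if h[3]>=0 and cv2.contourArea(k)>20:
          Q=onplane(F,k.reshape(-1,2),.05)[:,:2]
          print("  hole",Q.mean(0),(Q.max(0)+Q.min(0))/2,np.ptp(Q,0)) 
E
```

```text
[[-0.967  -0.0002  0.2549]
 [-0.2549  0.0013 -0.967 ]
 [-0.0002 -1.     -0.0013]]
orange top rect ((636.8839721679688, -24.437950134277344), (147.18943786621094, 64.89897918701172), 71.97748565673828)
  hole [ 0.6262 -0.0577] [ 0.6258 -0.058 ] [0.049  0.0505]
  hole [0.6485 0.0103] [0.6486 0.0103] [0.0493 0.0483]
orange side rect ((636.82421875, -25.617454528808594), (156.3095245361328, 66.22291564941406), 71.8581314086914)
  hole [ 0.6255 -0.0606] [ 0.6259 -0.0615] [0.048 0.042]
  hole [0.6482 0.0082] [0.6473 0.0087] [0.0461 0.0426]
purple top rect ((606.563232421875, -234.7879638671875), (65.7225570678711, 150.15272521972656), 3.119143009185791)
  hole [ 0.6049 -0.1992] [ 0.605  -0.1991] [0.0488 0.0455]
  hole [ 0.6088 -0.2711] [ 0.6094 -0.2717] [0.0489 0.0461]
purple side rect ((606.5151977539062, -236.75833129882812), (64.9292221069336, 157.09278869628906), 2.7784228324890137)
  hole [ 0.6089 -0.2738] [ 0.6082 -0.2735] [0.0456 0.0408]
  hole [ 0.6042 -0.2018] [ 0.605  -0.2017] [0.0462 0.0428]
yellow top rect ((576.17529296875, 245.24856567382812), (87.42771911621094, 85.85957336425781), 68.25243377685547)
yellow side rect ((575.6826171875, 230.98330688476562), (113.06121826171875, 93.12883758544922), 69.02186584472656)
```

>>> play_rows:
  slide:
    - [0,0,0]
    - [0,0,0]
    - [0,0,0]
    - [0,0,0]
    - [0,0,0]
    - [0,0,0]
    - [0,0,0]
    - [0,0,0]
    - [0,0,0]
    - [0,0,0]
    - [0,0,0]
  yaw: [-8.36,-8.36,-8.36,-8.36,-8.36,-8.36,-8.36,-8.36,-8.36,0,0]
  grip: [-1,-1,-1,-1,-1,-1,-1,-1,-1,-1,-1]

```text
time: 1.4
tool_pos: [0.1593, -0.6043, 0.2422]
tool_rot: [0.499, -0.499, 0.501, -0.501]
contact_force: [0.0, -0.6, 1.0]
gripper_width: 1.0
```

```bash
cat > st.py <<'E'
import sys
from h import *
from scipy.spatial.transform import Rotation as Ro
np.set_printoptions(precision=4,suppress=True)
s=readout.state(); M=Ro.from_quat(s["tool_rot"],scalar_first=True).as_matrix()
print("t",s["time"],"pos",s["tool_pos"],"F",s["contact_force"],"w",s["gripper_width"],"q",s["joint_pos"]); print("x",M[:,0],"y",M[:,1],"z",M[:,2])
if len(sys.argv)>3:
    T=np.array([float(a) for a in sys.argv[1:4]]); print("slide cm",(M.T@(T-s["tool_pos"]))*100)
E
python3 st.py 0.435 -0.317 0.241
```

```text
t 1.4 pos [ 0.1593 -0.6043  0.2422] F [ 0.0008 -0.5501  1.0074] w 1.0001658393742692 q [-1.432   0.0527  1.613   0.      1.476  -1.4292]
x [-0.0028 -1.     -0.0002] y [-0.      0.0002 -1.    ] z [ 1.     -0.0028 -0.    ]
slide cm [-28.8057   0.1266  27.4859]
```

>>> play_rows:
  slide:
    - [-2.62,0,2.5]
    - [-2.62,0,2.5]
    - [-2.62,0,2.5]
    - [-2.62,0,2.5]
    - [-2.62,0,2.5]
    - [-2.62,0,2.5]
    - [-2.62,0,2.5]
    - [-2.62,0,2.5]
    - [-2.62,0,2.5]
    - [-2.62,0,2.5]
    - [-2.62,0,2.5]
    - [0,0,0]
  yaw: [0,0,0,0,0,0,0,0,0,0,0,0]
  grip: [-1,-1,-1,-1,-1,-1,-1,-1,-1,-1,-1,-1]

```text
time: 2.6
tool_pos: [0.4364, -0.3134, 0.2425]
tool_rot: [0.501, -0.5, 0.499, -0.499]
contact_force: [-0.6, -0.8, 0.1]
gripper_width: 1.001
```

>>> play_rows:
  slide:
    - [0,0,0]
    - [0,0,0]
  yaw: [0,0]
  grip: [-1,-1]

```text
time: 2.8
tool_pos: [0.4338, -0.3166, 0.2423]
tool_rot: [0.499, -0.5, 0.5, -0.5]
contact_force: [-0.3, 0.1, 0.5]
gripper_width: 1.0
```

```bash
python3 st.py 0.435 -0.317 0.089; python3 - <<'E'
from h import *
for n in ("side","top"):
    f=cams.grab_frame(n); cv2.imwrite(f"pics/{n}1.png",f["image"][:,:,::-1])
E
```

```text
t 2.8 pos [ 0.4338 -0.3166  0.2423] F [-0.3296  0.0776  0.4899] w 1.0004089318467397 q [-0.7688 -0.1586  1.8162 -0.0004  1.4839 -0.7673]
x [-0.0015 -1.      0.0003] y [-0.0003 -0.0003 -1.    ] z [ 1.     -0.0015 -0.0003]
slide cm [ 0.0345 15.3298  0.1194]
```

View pics/side1.png

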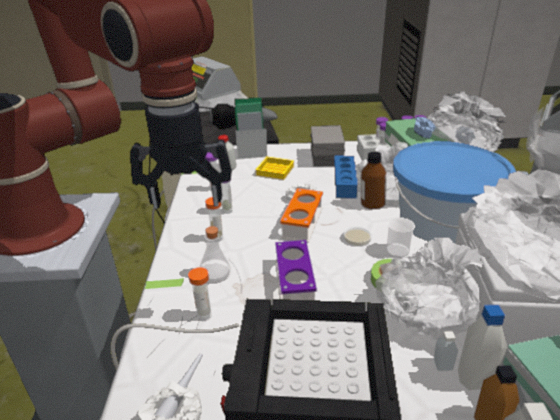

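```bash
python3 - <<'E'
from h import *
s=readout.state();p=s["tool_pos"]
for n in ("side","top"):
    f=cams.grab_frame(n)
    print(n,proj(f,[p,p-[0,0,.138],[.435,-.317,.104],[.435,-.317,0],[.438,-.075,.104],[.438,-.075,0]]).round(0).tolist())
E
```

```text
side [[186.0, 206.0], [197.0, 274.0], [198.0, 274.0], [204.0, 317.0], [213.0, 201.0], [217.0, 239.0]]
top [[421.0, 260.0], [402.0, 261.0], [402.0, 260.0], [391.0, 260.0], [305.0, 257.0], [303.0, 258.0]]
```

View pics/top1.png

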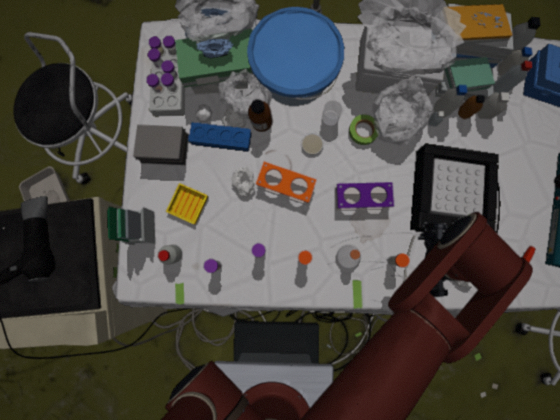

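>>> play_rows:
  slide:
    - [0,3,0.1]
    - [0,3,0]
    - [0,3,0]
    - [0,3,0]
    - [0,2,0]
    - [0,1.3,0]
    - [0,0,0]
    - [0,0,0]
    - [0,0,0]
  yaw: [0,0,0,0,0,0,0,0,0]
  grip: [-1,-1,-1,-1,-1,-1,-1,-1,-1]

```text
time: 3.9
tool_pos: [0.4361, -0.3171, 0.0911]
tool_rot: [-0.5, 0.5, -0.499, 0.501]
contact_force: [-0.1, -0.4, 0.9]
gripper_width: 0.995
```

```bash
cat > snap.py <<'E'
import sys
from h import *
n,name,x,y,w,h=sys.argv[1],sys.argv[2],*map(int,sys.argv[3:7])
f=cams.grab_frame(n); a=f["image"][y:y+h,x:x+w,::-1]; k=min(780/w,590/h,4)
cv2.imwrite(f"pics/{name}.png",cv2.resize(a,None,fx=k,fy=k,interpolation=cv2.INTER_CUBIC)); print("scale",k)
E
python3 st.py 0.435 -0.317 0.089; python3 snap.py side s2 120 180 200 150
```

```text
t 3.9 pos [ 0.4361 -0.3171  0.0911] F [-0.0897 -0.3673  0.851 ] w 0.9950686114805412 q [-0.7666 -0.0085  1.94   -0.      1.207  -0.7666]
x [-0.     -1.      0.0021] y [ 0.0022 -0.0021 -1.    ] z [ 1.     -0.      0.0022]
slide cm [-0.0059  0.2098 -0.1152]
scale 3.9
```

View pics/s2.png

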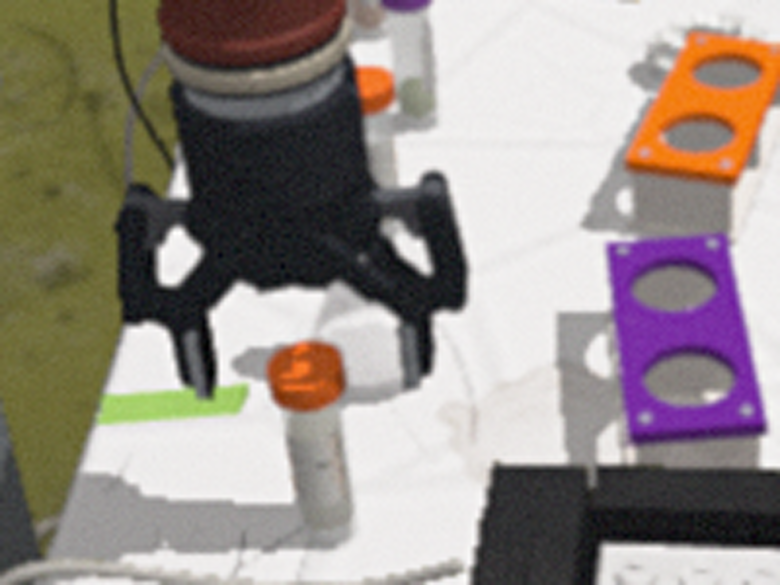

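The gripper straddles the cap, with fingers at crop (205,370) and (415,365) and the cap at (307,375). I'll close it now.

>>> play_rows:
  slide:
    - [0,0.2,0]
    - [0,0,0]
    - [0,0,0]
    - [0,0,0]
    - [0,0,0]
    - [0,0,0]
    - [0,0,0]
    - [0,0,0]
    - [0,0,0]
  yaw: [0,0,0,0,0,0,0,0,0]
  grip: [1,1,1,1,1,1,1,1,1]

```text
time: 4.85
tool_pos: [0.4355, -0.3163, 0.0878]
tool_rot: [-0.5, 0.5, -0.5, 0.5]
contact_force: [0.9, -0.5, 3.9]
gripper_width: 0.38
```

>>> play_rows:
  slide:
    - [0,-0.5,0]
    - [0,-1,0]
    - [0,-1.5,0]
    - [0,-2,0]
    - [0,0,0]
    - [0,0,0]
  yaw: [0,0,0,0,0,0]
  grip: [1,1,1,1,1,1]

```text
time: 5.45
tool_pos: [0.4356, -0.3164, 0.1383]
tool_rot: [-0.5, 0.5, -0.499, 0.501]
contact_force: [0.0, 0.9, 0.9]
gripper_width: 0.376
```

```bash
python3 st.py 0.626 -0.059 0.240; python3 snap.py side s3 120 140 200 150
```

```text
t 5.45 pos [ 0.4356 -0.3164  0.1383] F [0.0065 0.9484 0.9223] w 0.375880681153728 q [-0.7664 -0.0674  1.9113 -0.      1.2958 -0.7666]
x [ 0.0002 -1.      0.0014] y [ 0.0014 -0.0014 -1.    ] z [1.     0.0002 0.0014]
slide cm [-25.7252 -10.1807  19.0542]
scale 3.9
```

View pics/s3.png

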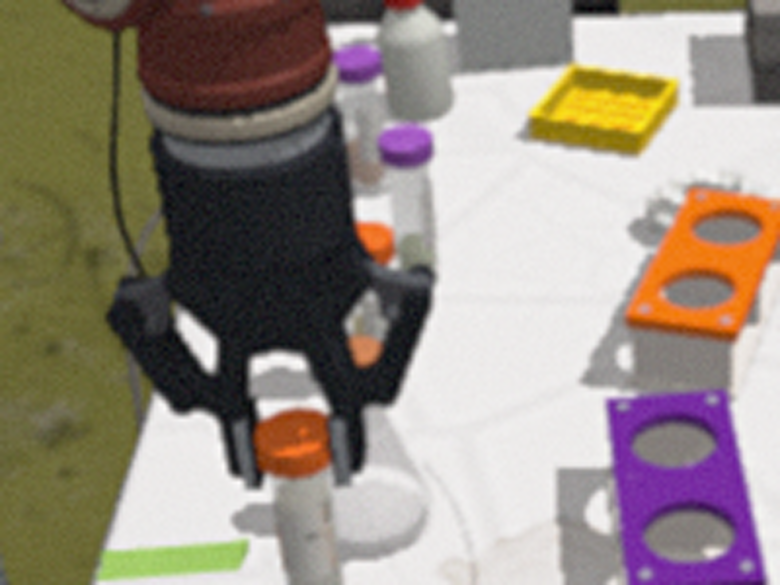

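The tube is lifted, with its cap held between the pads at crop (293,440).

>>> play_rows:
  slide:
    - [0,-2,0]
    - [0,-3,0]
    - [0,-3,0]
    - [-1.5,-1.2,1.1]
    - [-2.8,0,2.1]
    - [-3.2,0,2.4]
    - [-3.2,0,2.4]
    - [-3.2,0,2.4]
    - [-3.2,0,2.4]
    - [-3.2,0,2.4]
    - [-2.8,0,2.1]
    - [-1.5,0,1.1]
  yaw: [0,0,0,0,0,0,0,0,0,0,0,0]
  grip: [1,1,1,1,1,1,1,1,1,1,1,1]

```text
time: 6.7
tool_pos: [0.6197, -0.0677, 0.2276]
tool_rot: [-0.5, 0.501, -0.5, 0.499]
contact_force: [0.2, 0.4, 0.0]
gripper_width: 0.38
```

>>> play_rows:
  slide:
    - [-0.3,0,0.6]
    - [0,0,0]
    - [0,0,0]
    - [0,0,0]
  yaw: [0,0,0,0]
  grip: [1,1,1,1]

```text
time: 7.1
tool_pos: [0.6247, -0.0683, 0.2293]
tool_rot: [0.499, -0.5, 0.5, -0.5]
contact_force: [0.3, -0.5, -1.1]
gripper_width: 0.385
```

```bash
python3 st.py 0.626 -0.059 0.096;  python3 snap.py side s4 200 80 200 150; python3 - <<'E'
from h import *
s=readout.state();p=s["tool_pos"]
for n in ("side","top"):
    f=cams.grab_frame(n)
    print(n,proj(f,[p,p+[0,0,.015],p-[0,0,.089]]).round(1).tolist())
    for ce,st,m in blobs(f["image"],"orange"): print(ce.round(1),st)
E
```

```text
t 7.1 pos [ 0.6247 -0.0683  0.2293] F [ 0.3306 -0.4737 -1.1118] w 0.3849359567034638 q [-0.2271  0.0689  1.6179 -0.0003  1.4551 -0.2255]
x [-0.0015 -1.      0.0003] y [-0.0003 -0.0003 -1.    ] z [ 1.     -0.0015 -0.0003]
slide cm [-0.9347 13.3263  0.1348]
scale 3.9
side [[297.6, 143.6], [297.6, 136.9], [297.9, 181.5]]
[298.  138.6] [291 134  15  11 148]
[301.5 207.7] [281 189  41  38 722]
[212.9 202.9] [207 198  13  11 123]
top [[306.4, 171.0], [306.8, 169.4], [304.2, 179.4]]
[262.1 174.4] [257 162  12  24 113]
[288.1 176.3] [280 168  21  17 204]
```

View pics/s4.png

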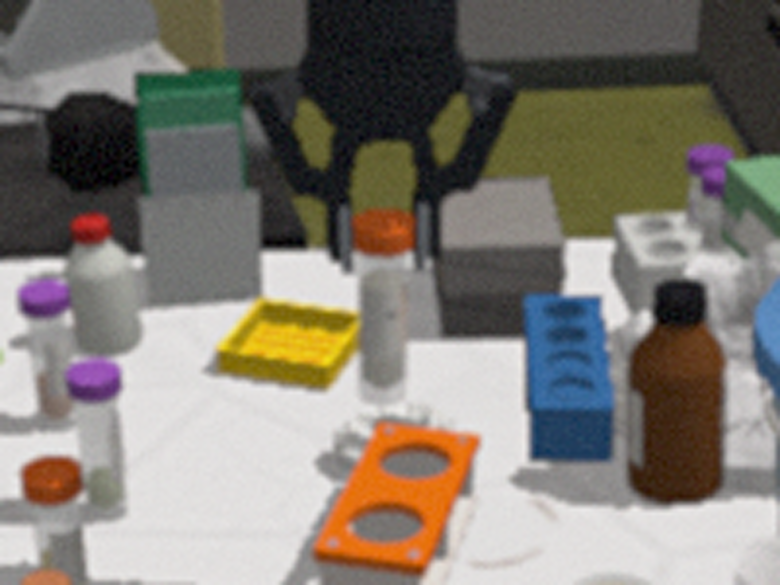

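The tube hangs upright below the jaws, and its cap at (298,139) agrees with the projected TCP. I'll correct y by 9 mm, then descend.

>>> play_rows:
  slide:
    - [-0.9,0,0.1]
    - [0,0,0]
    - [0,2,0]
    - [0,2,0]
    - [0,2,0]
    - [0,1,0]
    - [0,0,0]
    - [0,0,0]
  yaw: [0,0,0,0,0,0,0,0]
  grip: [1,1,1,1,1,1,1,1]

```text
time: 8.05
tool_pos: [0.6266, -0.058, 0.16]
tool_rot: [0.5, -0.5, 0.5, -0.5]
contact_force: [0.2, -0.1, -0.7]
gripper_width: 0.378
```

```bash
python3 st.py 0.626 -0.059 0.095;  python3 snap.py side s5 240 130 120 90
```

```text
t 8.05 pos [ 0.6266 -0.058   0.16  ] F [ 0.1546 -0.0534 -0.6712] w 0.3775441206601068 q [-0.2105  0.1242  1.6773 -0.      1.3393 -0.2109]
x [ 0.0004 -1.      0.0002] y [ 0.0008 -0.0002 -1.    ] z [1.     0.0004 0.0008]
slide cm [ 0.0992  6.5013 -0.0665]
scale 4
```

View pics/s5.png

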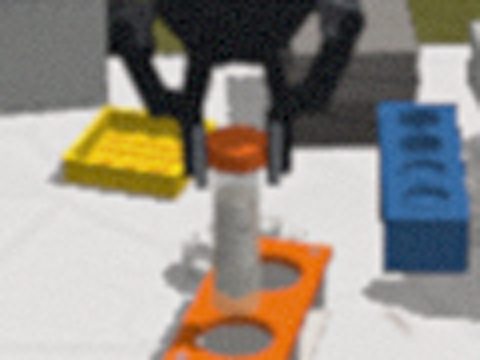

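>>> play_rows:
  slide:
    - [0.1,1,0]
    - [0,1.5,0]
    - [0,1.5,0]
    - [0,1,0]
    - [0,0.8,0]
    - [0,0.5,0]
    - [0,0,0]
    - [0,0,0]
  yaw: [0,0,0,0,0,0,0,0]
  grip: [1,1,1,1,1,1,1,1]

```text
time: 8.9
tool_pos: [0.6266, -0.0591, 0.0967]
tool_rot: [0.5, -0.5, 0.5, -0.5]
contact_force: [0.3, -0.3, 0.6]
gripper_width: 0.379
```

```bash
python3 st.py 0.626 -0.059 0.094;  python3 snap.py side s6 240 130 120 90
```

```text
t 8.9 pos [ 0.6266 -0.0591  0.0967] F [ 0.3163 -0.2828  0.648 ] w 0.3786434598908477 q [-0.2122  0.1901  1.7169 -0.      1.2339 -0.2124]
x [ 0.0002 -1.      0.0002] y [ 0.0006 -0.0002 -1.    ] z [1.     0.0002 0.0006]
slide cm [-0.008   0.2663 -0.0559]
scale 4
```

View pics/s6.png

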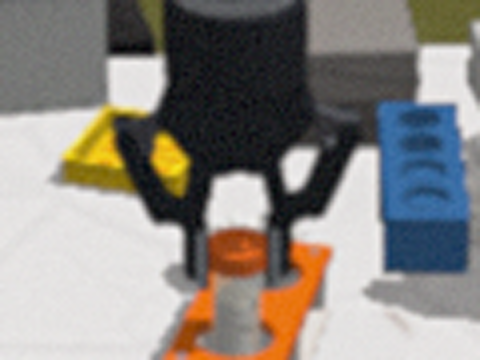

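The tube is inside the near hole, crop (238,330). I'll lower it until it touches, then release.

>>> play_rows:
  slide:
    - [0,0.2,0]
    - [0,0.1,0]
    - [0,0,0]
    - [0,0,0]
  yaw: [0,0,0,0]
  grip: [1,1,1,1]

```text
time: 9.35
tool_pos: [0.6265, -0.0591, 0.0938]
tool_rot: [0.5, -0.5, 0.5, -0.5]
contact_force: [1.1, -0.3, 0.6]
gripper_width: 0.375
```

>>> play_rows:
  slide:
    - [0,0,0]
    - [0,0,0]
    - [0,0,0]
    - [0,0,0]
    - [0,0,0]
    - [0,0,0]
    - [0,0,0]
  yaw: [0,0,0,0,0,0,0]
  grip: [0.3,0.1,-0.2,-0.5,-0.8,-1,-1]

```text
time: 10.05
tool_pos: [0.6262, -0.059, 0.0933]
tool_rot: [0.5, -0.5, 0.5, -0.5]
contact_force: [-0.4, -0.5, -0.8]
gripper_width: 1.005
```

>>> play_rows:
  slide:
    - [0,-1,0]
    - [0,-2,0]
    - [0,-3,0]
    - [0,-3,0]
    - [0,-3,0]
    - [0,-2,0]
    - [0,0,0]
    - [0,0,0]
  yaw: [0,0,0,0,0,0,0,0]
  grip: [-1,-1,-1,-1,-1,-1,-1,-1]

```text
time: 10.85
tool_pos: [0.6263, -0.0591, 0.2336]
tool_rot: [-0.5, 0.5, -0.5, 0.5]
contact_force: [0.8, -0.1, -1.3]
gripper_width: 1.0
```

```bash
python3 st.py 0.438 -0.075 0.235;  python3 snap.py side s7 180 100 180 135
```

```text
t 10.85 pos [ 0.6263 -0.0591  0.2336] F [ 0.8241 -0.0707 -1.3022] w 0.9995370513548325 q [-0.2123  0.067   1.6125  0.      1.4612 -0.2124]
x [ 0.0001 -1.      0.0001] y [ 0.0008 -0.0001 -1.    ] z [1.     0.0001 0.0008]
slide cm [  1.591   -0.1528 -18.8293]
scale 4
```

View pics/s7.png

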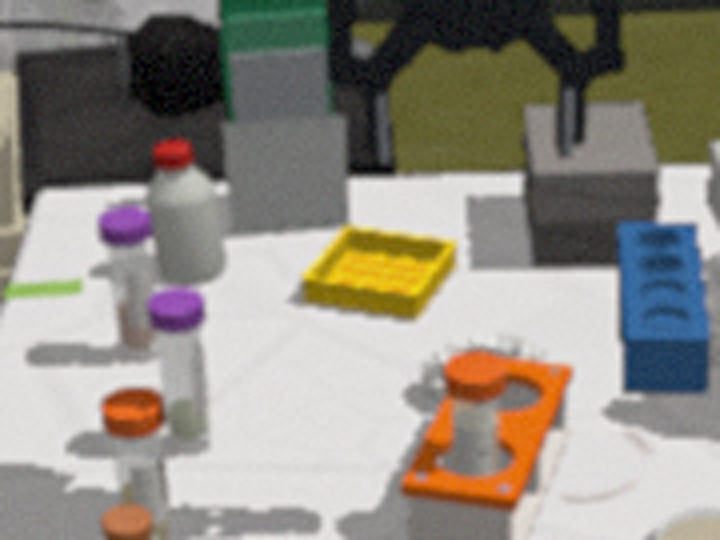

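Orange tube 1 stands in the near hole, crop (475,420). Next is the second orange tube.

>>> play_rows:
  slide:
    - [0.2,0,-1.4]
    - [0.2,0,-2.9]
    - [0.2,0,-2.9]
    - [0.2,0,-2.9]
    - [0.2,0,-2.9]
    - [0.2,0,-2.9]
    - [0.2,0,-1.9]
    - [0.2,0,-1]
    - [0,0,0]
    - [0,0,0]
    - [0,0,0]
  yaw: [0,0,0,0,0,0,0,0,0,0,0]
  grip: [-1,-1,-1,-1,-1,-1,-1,-1,-1,-1,-1]

```text
time: 12.0
tool_pos: [0.4388, -0.075, 0.2331]
tool_rot: [-0.5, 0.5, -0.5, 0.5]
contact_force: [-1.1, 0.2, -0.5]
gripper_width: 0.999
```

```bash
python3 st.py 0.438 -0.075 0.0885;  python3 snap.py side s8 120 100 180 135
```

```text
t 12.0 pos [ 0.4388 -0.075   0.2331] F [-1.1367  0.2011 -0.5473] w 0.9991088729019648 q [-0.3369 -0.3961  2.0231  0.0001  1.5151 -0.3374]
x [ 0.0004 -1.     -0.0003] y [-0.0004  0.0003 -1.    ] z [ 1.      0.0004 -0.0004]
slide cm [ 0.     14.4566 -0.0726]
scale 4
```

View pics/s8.png

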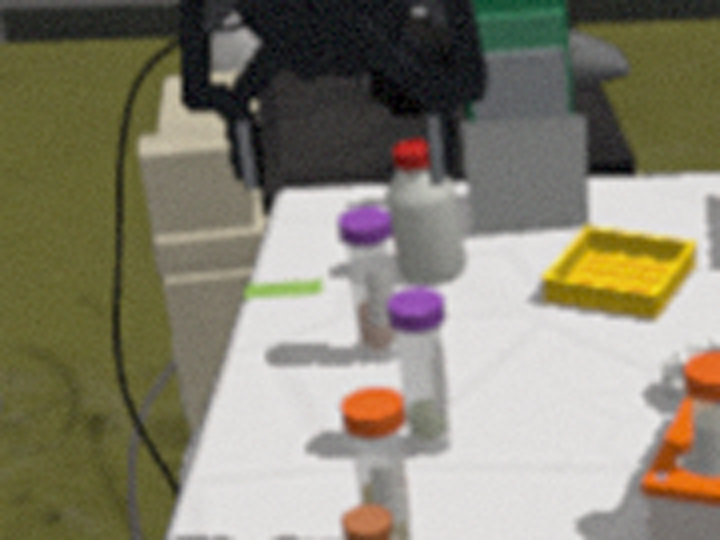

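>>> play_rows:
  slide:
    - [0,3,0]
    - [0,3,0]
    - [0,3,0]
    - [0,2.5,0]
    - [0,2,0]
    - [0,1,0]
    - [0,0,0]
    - [0,0,0]
    - [0,0,0]
  yaw: [0,0,0,0,0,0,0,0,0]
  grip: [-1,-1,-1,-1,-1,-1,-1,-1,-1]

```text
time: 12.95
tool_pos: [0.4394, -0.0754, 0.0898]
tool_rot: [-0.5, 0.5, -0.499, 0.501]
contact_force: [-0.3, 0.2, 0.8]
gripper_width: 0.999
```

```bash
python3 st.py 0.438 -0.075 0.0885;  python3 snap.py side s9 150 150 120 90
```

```text
t 12.95 pos [ 0.4394 -0.0754  0.0898] F [-0.3484  0.2386  0.8268] w 0.9994624289209204 q [-0.3372 -0.2475  2.1573  0.      1.2291 -0.3375]
x [ 0.0002 -1.      0.0009] y [ 0.0025 -0.0009 -1.    ] z [1.     0.0002 0.0025]
slide cm [-0.0432  0.1318 -0.1412]
scale 4
```

View pics/s9.png

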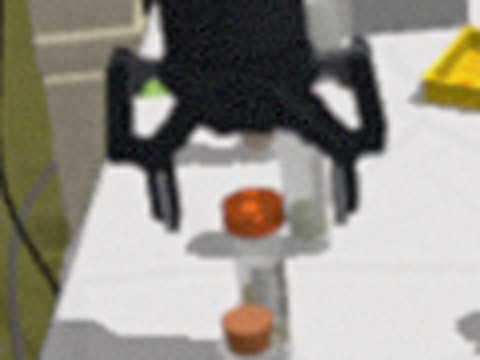

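The second orange cap is centred between the fingers, crop (253,212).

>>> play_rows:
  slide:
    - [0,0.1,-0.1]
    - [0,0,0]
    - [0,0,0]
    - [0,0,0]
    - [0,0,0]
    - [0,0,0]
    - [0,0,0]
    - [0,0,0]
    - [0,0,0]
  yaw: [0,0,0,0,0,0,0,0,0]
  grip: [1,1,1,1,1,1,1,1,1]

```text
time: 13.9
tool_pos: [0.4376, -0.0752, 0.0878]
tool_rot: [-0.5, 0.5, -0.5, 0.5]
contact_force: [-0.9, 0.5, 4.6]
gripper_width: 0.377
```

>>> play_rows:
  slide:
    - [0,-0.5,0]
    - [0,-1.5,0]
    - [0,-2.5,0]
    - [0,-3,0]
    - [0,-3,0]
    - [0,-2.5,0]
    - [0,-1.5,0]
    - [0,0,0]
    - [0,0,0]
  yaw: [0,0,0,0,0,0,0,0,0]
  grip: [1,1,1,1,1,1,1,1,1]

```text
time: 14.8
tool_pos: [0.4367, -0.0749, 0.2311]
tool_rot: [0.5, -0.5, 0.501, -0.499]
contact_force: [0.1, -0.4, -0.4]
gripper_width: 0.376
```

```bash
python3 st.py 0.6485 0.0095 0.235;  python3 snap.py side s10 150 100 120 90
```

```text
t 14.8 pos [ 0.4367 -0.0749  0.2311] F [ 0.066  -0.4165 -0.438 ] w 0.3763390558180326 q [-0.3381 -0.3997  2.029   0.      1.514  -0.3383]
x [ 0.0002 -1.     -0.0006] y [-0.0016  0.0006 -1.    ] z [ 1.      0.0002 -0.0016]
slide cm [-8.4357 -0.4219 21.1761]
scale 4
```

View pics/s10.png

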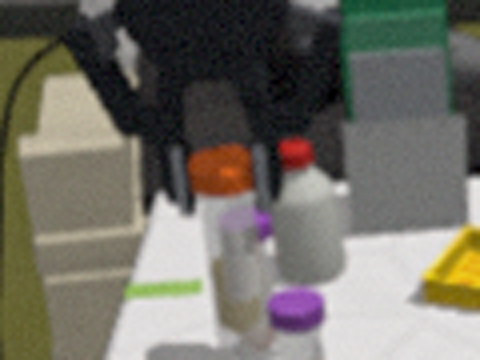

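>>> play_rows:
  slide:
    - [-0.4,0,1.0]
    - [-0.9,0,2.3]
    - [-0.9,0,2.3]
    - [-0.9,0,2.3]
    - [-0.9,0,2.3]
    - [-0.9,0,2.3]
    - [-0.9,0,2.3]
    - [-0.9,0,2.3]
    - [-0.9,0,2.3]
    - [-0.8,0,1.8]
    - [0,0,0]
    - [0,0,0]
  yaw: [0,0,0,0,0,0,0,0,0,0,0,0]
  grip: [1,1,1,1,1,1,1,1,1,1,1,1]

```text
time: 16.05
tool_pos: [0.6488, 0.0093, 0.2304]
tool_rot: [-0.499, 0.501, -0.501, 0.499]
contact_force: [-0.9, 0.3, -0.6]
gripper_width: 0.379
```

>>> play_rows:
  slide:
    - [0,1,0]
    - [0,2,0]
    - [0,2,0]
    - [0,1.5,0]
    - [0,0,0]
    - [0,0,0]
  yaw: [0,0,0,0,0,0]
  grip: [1,1,1,1,1,1]

```text
time: 16.65
tool_pos: [0.6489, 0.0088, 0.1671]
tool_rot: [0.5, -0.5, 0.5, -0.5]
contact_force: [-0.8, 0.0, -1.2]
gripper_width: 0.377
```

```bash
python3 st.py 0.6485 0.0095 0.096;  python3 snap.py side s11 240 100 120 90
```

```text
t 16.65 pos [0.6489 0.0088 0.1671] F [-0.846   0.0286 -1.1877] w 0.3769619771374503 q [-0.1011  0.163   1.6219 -0.      1.3572 -0.1009]
x [-0.0001 -1.     -0.    ] y [-0.0005  0.     -1.    ] z [ 1.     -0.0001 -0.0005]
slide cm [-0.0719  7.1145 -0.0371]
scale 4
```

View pics/s11.png

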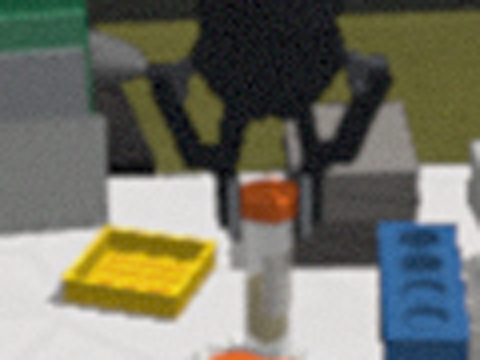

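>>> play_rows:
  slide:
    - [-0.1,1,0]
    - [0,1.5,0]
    - [0,1.5,0]
    - [0,1.3,0]
    - [0,1.1,0]
    - [0,0.7,0]
    - [0,0.2,0]
    - [0,0,0]
    - [0,0,0]
    - [0,0,0]
  yaw: [0,0,0,0,0,0,0,0,0,0]
  grip: [1,1,1,1,1,1,1,1,1,1]

```text
time: 17.7
tool_pos: [0.6495, 0.0099, 0.0946]
tool_rot: [0.5, -0.5, 0.5, -0.5]
contact_force: [-0.0, 0.4, 0.4]
gripper_width: 0.381
```

```bash
python3 st.py 0.6485 0.0095 0.094;  python3 snap.py side s12 240 130 120 90
```

```text
t 17.7 pos [0.6495 0.0099 0.0946] F [-0.0179  0.4462  0.4022] w 0.3809611899455475 q [-0.0992  0.2362  1.6669  0.      1.2377 -0.0994]
x [ 0.0002 -1.      0.    ] y [ 0.0008 -0.     -1.    ] z [1.     0.0002 0.0008]
slide cm [ 0.0434  0.0628 -0.0979]
scale 4
```

View pics/s12.png

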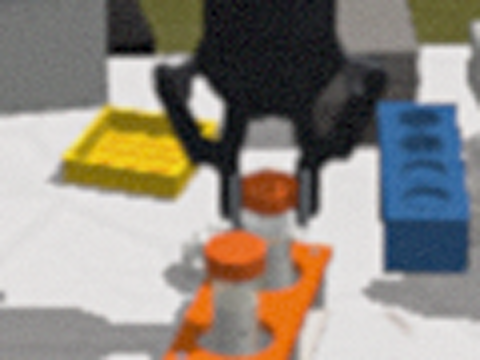

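The second orange tube is in the far hole, crop (275,265). I'll release it and move to the purple tube at (0.4529, 0.0404).

>>> play_rows:
  slide:
    - [0,0.1,0]
    - [0,0,0]
    - [0,0,0]
    - [0,0,0]
    - [0,0,0]
    - [0,0,0]
    - [0,0,0]
    - [0,0,0]
    - [0,0,0]
  yaw: [0,0,0,0,0,0,0,0,0]
  grip: [1,1,0.3,0.1,-0.2,-0.5,-0.8,-1,-1]

```text
time: 18.65
tool_pos: [0.6492, 0.01, 0.0933]
tool_rot: [-0.5, 0.5, -0.5, 0.5]
contact_force: [-0.2, -0.8, 0.6]
gripper_width: 0.998
```

>>> play_rows:
  slide:
    - [0,-1,0]
    - [0,-2,0]
    - [0,-3,0]
    - [0,-3,0]
    - [0,-3,0]
    - [0,-2,0]
    - [0,0,0]
    - [0,0,0]
  yaw: [0,0,0,0,0,0,0,0]
  grip: [-1,-1,-1,-1,-1,-1,-1,-1]

```text
time: 19.45
tool_pos: [0.6493, 0.01, 0.2337]
tool_rot: [0.5, -0.5, 0.5, -0.5]
contact_force: [-0.3, 0.2, -0.7]
gripper_width: 1.003
```

```bash
python3 st.py 0.453 0.040 0.235;  python3 snap.py side s13 180 100 180 135
```

```text
t 19.45 pos [0.6493 0.01   0.2337] F [-0.3122  0.2402 -0.7242] w 1.003241487486523 q [-0.0992  0.1139  1.5626  0.      1.4643 -0.0994]
x [ 0.0002 -1.      0.    ] y [ 0.0008 -0.     -1.    ] z [1.     0.0002 0.0008]
slide cm [ -3.0055  -0.1513 -19.6261]
scale 4
```

View pics/s13.png

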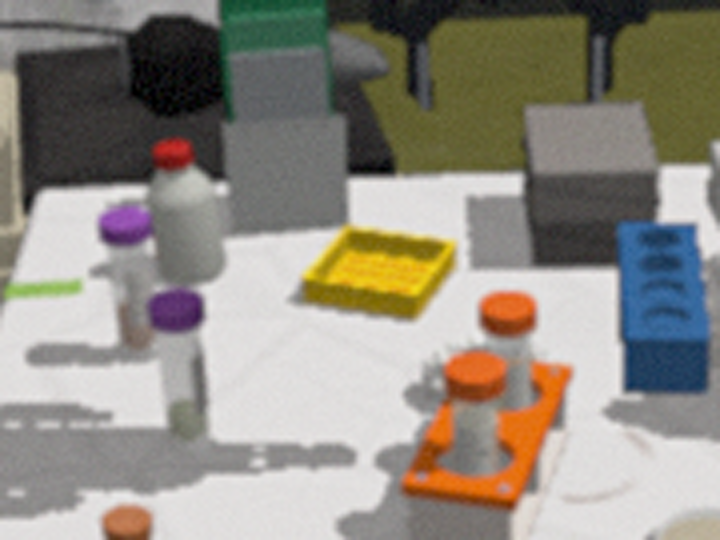

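Both orange tubes stand upright in the rack, with caps at crop (475,375) and (508,312).

>>> play_rows:
  slide:
    - [-0.4,0,-1.6]
    - [-0.4,0,-3]
    - [-0.4,0,-3]
    - [-0.4,0,-3]
    - [-0.4,0,-3]
    - [-0.4,0,-3]
    - [-0.4,0,-2]
    - [-0.2,0,-1]
    - [0,0,0]
    - [0,0,0]
    - [0,0,0]
  yaw: [0,0,0,0,0,0,0,0,0,0,0]
  grip: [-1,-1,-1,-1,-1,-1,-1,-1,-1,-1,-1]

```text
time: 20.6
tool_pos: [0.4538, 0.0397, 0.2331]
tool_rot: [0.5, -0.5, 0.5, -0.5]
contact_force: [-0.2, -1.0, -1.1]
gripper_width: 0.996
```

>>> play_rows:
  slide:
    - [0,3,0]
    - [0,3,0]
    - [0,3,0]
    - [0,2.5,0]
    - [0,2,0]
    - [0,1,0]
    - [0,0,0]
    - [0,0,0]
    - [0,0,0]
  yaw: [0,0,0,0,0,0,0,0,0]
  grip: [-1,-1,-1,-1,-1,-1,-1,-1,-1]

```text
time: 21.5
tool_pos: [0.4545, 0.0398, 0.0898]
tool_rot: [-0.501, 0.499, -0.499, 0.501]
contact_force: [0.3, -0.2, 0.3]
gripper_width: 1.001
```

```bash
python3 st.py 0.453 0.040 0.0885;  python3 snap.py side s14 160 120 120 90
```

```text
t 21.5 pos [0.4545 0.0398 0.0898] F [ 0.2914 -0.1707  0.3056] w 1.0006100068617387 q [-0.076  -0.2184  2.1335 -0.      1.2239 -0.0762]
x [ 0.0002 -1.      0.0002] y [ 0.0026 -0.0002 -1.    ] z [1.     0.0002 0.0026]
slide cm [-0.0192  0.1323 -0.1472]
scale 4
```

View pics/s14.png

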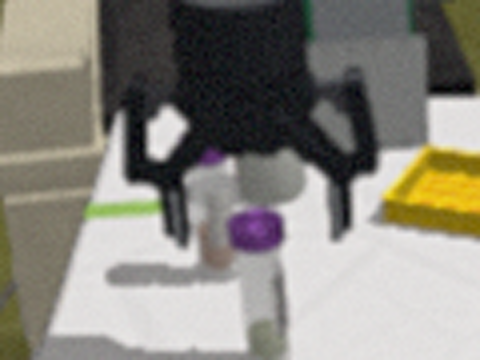

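The purple cap is centred between the fingers, crop (257,230). I'll grasp and lift.

>>> play_rows:
  slide:
    - [0,0.1,-0.1]
    - [0,0,0]
    - [0,0,0]
    - [0,0,0]
    - [0,0,0]
    - [0,0,0]
    - [0,0,0]
    - [0,0,0]
    - [0,0,0]
  yaw: [0,0,0,0,0,0,0,0,0]
  grip: [1,1,1,1,1,1,1,1,1]

```text
time: 22.45
tool_pos: [0.4526, 0.0399, 0.0878]
tool_rot: [0.5, -0.5, 0.5, -0.5]
contact_force: [-0.8, -0.1, 4.9]
gripper_width: 0.372
```

>>> play_rows:
  slide:
    - [0,-0.5,0]
    - [0,-1.5,0]
    - [0,-2.5,0]
    - [0,-3,0]
    - [0,-3,0]
    - [0,-2.5,0]
    - [0,-2,0]
    - [0,0,0]
    - [0,0,0]
  yaw: [0,0,0,0,0,0,0,0,0]
  grip: [1,1,1,1,1,1,1,1,1]

```text
time: 23.35
tool_pos: [0.4519, 0.04, 0.2365]
tool_rot: [-0.5, 0.5, -0.5, 0.5]
contact_force: [0.2, -0.1, -1.8]
gripper_width: 0.375
```

```bash
python3 st.py 0.609 -0.2725 0.235
```

```text
t 23.35 pos [0.4519 0.04   0.2365] F [ 0.2077 -0.057  -1.8117] w 0.3745848351637216 q [-0.0761 -0.374   2.0013  0.      1.5152 -0.0763]
x [ 0.0002 -1.     -0.0001] y [-0.0008  0.0001 -1.    ] z [ 1.      0.0002 -0.0008]
slide cm [31.2499  0.1322 15.7072]
```

>>> play_rows:
  slide:
    - [1.6,0,0.8]
    - [3,0,1.5]
    - [3,0,1.5]
    - [3,0,1.5]
    - [3,0,1.5]
    - [3,0,1.5]
    - [3,0,1.5]
    - [3,0,1.5]
    - [3,0,1.5]
    - [3,0,1.5]
    - [1.6,0,0.9]
    - [1,0,0.5]
  yaw: [0,0,0,0,0,0,0,0,0,0,0,0]
  grip: [1,1,1,1,1,1,1,1,1,1,1,1]

```text
time: 24.55
tool_pos: [0.6086, -0.2729, 0.2339]
tool_rot: [0.499, -0.5, 0.502, -0.499]
contact_force: [0.0, -0.4, 1.0]
gripper_width: 0.373
```

>>> play_rows:
  slide:
    - [0,0,0]
    - [0,0,0]
    - [0,1,0]
    - [0,2,0]
    - [0,2,0]
    - [0,1.5,0]
    - [0,0,0]
    - [0,0,0]
  yaw: [0,0,0,0,0,0,0,0]
  grip: [1,1,1,1,1,1,1,1]

```text
time: 25.35
tool_pos: [0.6092, -0.2716, 0.1722]
tool_rot: [-0.5, 0.5, -0.5, 0.5]
contact_force: [-0.4, -0.4, 0.6]
gripper_width: 0.38
```

```bash
python3 st.py 0.609 -0.2725 0.096;  python3 snap.py side s15 220 170 160 120
```

```text
t 25.35 pos [ 0.6092 -0.2716  0.1722] F [-0.3561 -0.3703  0.6387] w 0.3801352378223097 q [-0.5309  0.1991  1.5723  0.      1.3707 -0.5315]
x [ 0.0006 -1.     -0.0003] y [-0.0004  0.0003 -1.    ] z [ 1.      0.0006 -0.0004]
slide cm [ 0.0943  7.615  -0.0123]
scale 4
```

View pics/s15.png

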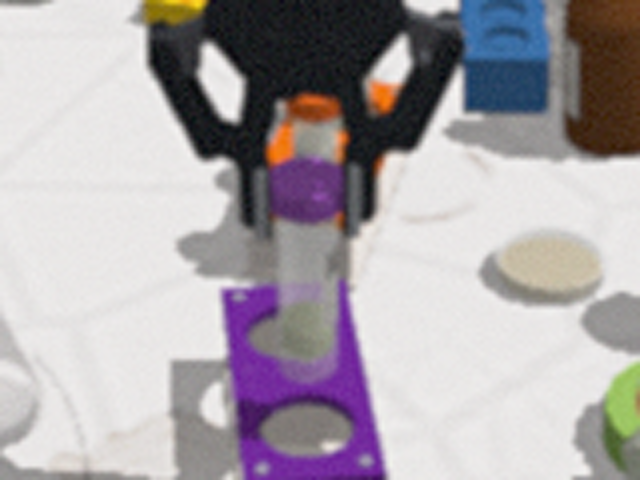

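The tube is above the near hole, with its foot at crop (308,375) and the hole at (305,430). The offset matches the remaining height.

>>> play_rows:
  slide:
    - [0.1,1.5,0]
    - [0,1.5,0]
    - [0,1.5,0]
    - [0,1.3,0]
    - [0,1.1,0]
    - [0,0.7,0]
    - [0,0.2,0]
    - [0,0,0]
    - [0,0,0]
    - [0,0,0]
  yaw: [0,0,0,0,0,0,0,0,0,0]
  grip: [1,1,1,1,1,1,1,1,1,1]

```text
time: 26.4
tool_pos: [0.6095, -0.2731, 0.0947]
tool_rot: [-0.5, 0.5, -0.5, 0.5]
contact_force: [0.4, 0.8, -0.2]
gripper_width: 0.376
```

```bash
python3 st.py 0.609 -0.2725 0.094;  python3 snap.py side s16 220 190 160 120
```

```text
t 26.4 pos [ 0.6095 -0.2731  0.0947] F [ 0.3591  0.7669 -0.2378] w 0.37630666106461624 q [-0.5326  0.2755  1.6197  0.      1.2456 -0.5329]
x [ 0.0002 -1.      0.0004] y [ 0.0007 -0.0004 -1.    ] z [1.     0.0002 0.0007]
slide cm [-0.0632  0.0709 -0.0523]
scale 4
```

View pics/s16.png

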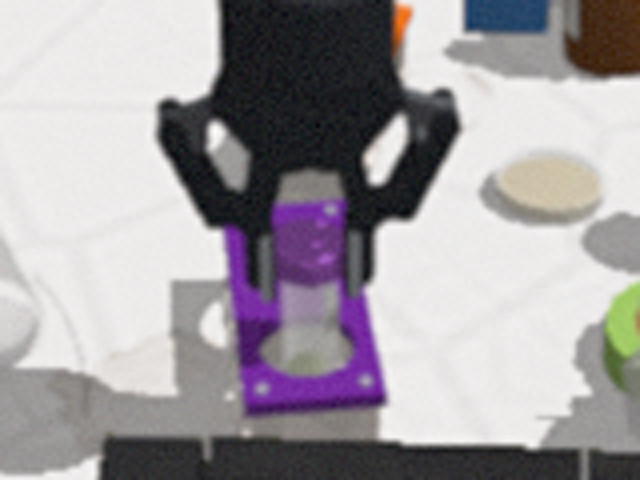

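The tube is in the hole, crop (307,345). I'll release and retreat.

>>> play_rows:
  slide:
    - [0,0.1,0]
    - [0,0,0]
    - [0,0,0]
    - [0,0,0]
    - [0,0,0]
    - [0,0,0]
    - [0,0,0]
    - [0,0,0]
    - [0,0,0]
  yaw: [0,0,0,0,0,0,0,0,0]
  grip: [1,1,0.3,0.1,-0.2,-0.5,-0.8,-1,-1]

```text
time: 27.35
tool_pos: [0.6093, -0.2731, 0.0932]
tool_rot: [-0.5, 0.5, -0.5, 0.5]
contact_force: [-0.2, 0.3, -0.7]
gripper_width: 1.001
```

>>> play_rows:
  slide:
    - [0,-1,0]
    - [0,-2,0]
    - [0,-3,0]
    - [0,-3,0]
    - [0,-3,0]
    - [0,-2,0]
    - [0,0,0]
    - [0,0,0]
  yaw: [0,0,0,0,0,0,0,0]
  grip: [-1,-1,-1,-1,-1,-1,-1,-1]

```text
time: 28.15
tool_pos: [0.6093, -0.2731, 0.2337]
tool_rot: [-0.5, 0.5, -0.5, 0.5]
contact_force: [0.3, 0.2, -0.3]
gripper_width: 1.004
```

```bash
python3 st.py 0.412 0.156 0.235;  python3 snap.py side s17 170 120 200 150
```

```text
t 28.15 pos [ 0.6093 -0.2731  0.2337] F [ 0.3126  0.2212 -0.2726] w 1.003644511671161 q [-0.5327  0.1561  1.5162 -0.      1.4683 -0.5329]
x [ 0.0002 -1.      0.0005] y [ 0.0008 -0.0005 -1.    ] z [1.     0.0002 0.0008]
slide cm [-42.9124  -0.1684 -19.7239]
scale 3.9
```

View pics/s17.png

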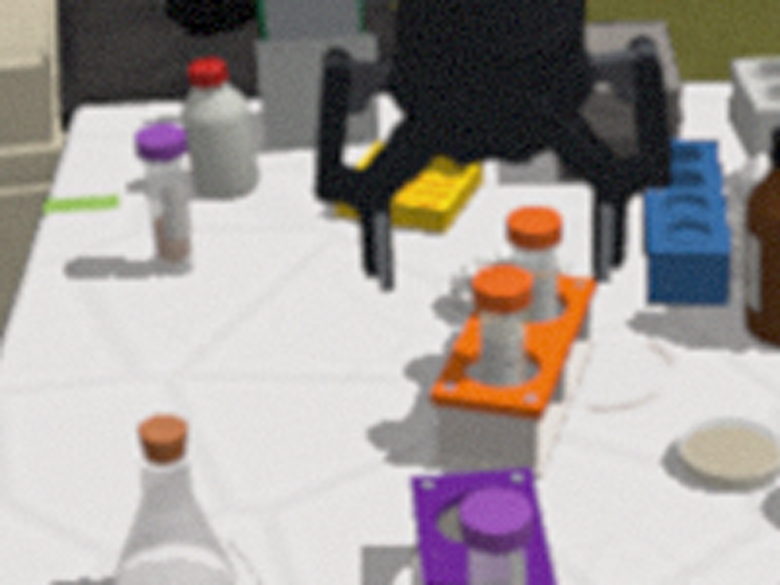

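>>> play_rows:
  slide:
    - [-2.3,0,-1]
    - [-3.9,0,-1.8]
    - [-3.9,0,-1.8]
    - [-3.9,0,-1.8]
    - [-3.9,0,-1.8]
    - [-3.9,0,-1.8]
    - [-3.9,0,-1.8]
    - [-3.9,0,-1.8]
    - [-3.9,0,-1.8]
    - [-3.9,0,-1.8]
    - [-3.9,0,-1.8]
    - [-1.6,0,-0.7]
  yaw: [0,0,0,0,0,0,0,0,0,0,0,0]
  grip: [-1,-1,-1,-1,-1,-1,-1,-1,-1,-1,-1,-1]

```text
time: 29.4
tool_pos: [0.4096, 0.1582, 0.2311]
tool_rot: [-0.5, 0.502, -0.5, 0.498]
contact_force: [-0.3, -0.5, -0.6]
gripper_width: 1.002
```

>>> play_rows:
  slide:
    - [0,0,0]
    - [0,0,0]
    - [0,2,0]
    - [0,3,0]
    - [0,3,0]
    - [0,0,0]
    - [0,0,0]
  yaw: [0,0,0,0,0,0,0]
  grip: [-1,-1,-1,-1,-1,-1,-1]

```text
time: 30.1
tool_pos: [0.4122, 0.155, 0.1529]
tool_rot: [0.499, -0.5, 0.501, -0.5]
contact_force: [0.6, -0.9, 1.0]
gripper_width: 1.004
```

```bash
python3 st.py 0.412 0.156 0.0885;  python3 snap.py side s18 150 90 120 90
```

```text
t 30.1 pos [0.4122 0.155  0.1529] F [ 0.5978 -0.8968  1.0078] w 1.0040468411372128 q [ 0.1905 -0.3417  2.1183 -0.0002  1.3669  0.192 ]
x [-0.0014 -1.      0.0005] y [-0.0019 -0.0005 -1.    ] z [ 1.     -0.0014 -0.0019]
slide cm [-0.1012  6.4419 -0.0055]
scale 4
```

View pics/s18.png

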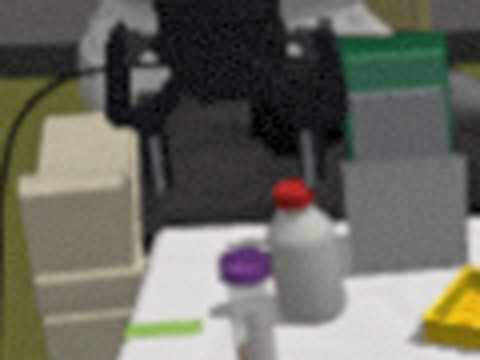

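>>> play_rows:
  slide:
    - [-0.1,1.5,0]
    - [0,1.5,0]
    - [0,1.5,0]
    - [0,1,0]
    - [0,0.9,0]
    - [0,0,0]
    - [0,0,0]
    - [0,0,0]
  yaw: [0,0,0,0,0,0,0,0]
  grip: [-1,-1,-1,-1,-1,-1,-1,-1]

```text
time: 30.95
tool_pos: [0.4129, 0.1571, 0.0902]
tool_rot: [0.501, -0.5, 0.5, -0.5]
contact_force: [0.5, 0.1, 0.1]
gripper_width: 1.0
```

```bash
python3 st.py 0.412 0.156 0.0885;  python3 snap.py side s19 150 90 120 90
```

```text
t 30.95 pos [0.4129 0.1571 0.0902] F [0.4969 0.141  0.1343] w 1.0002635236059991 q [ 0.1947 -0.259   2.1658  0.      1.2332  0.1945]
x [ 0.0002 -1.     -0.0003] y [ 0.0016  0.0003 -1.    ] z [1.     0.0002 0.0016]
slide cm [ 0.1067  0.1716 -0.0867]
scale 4
```

View pics/s19.png

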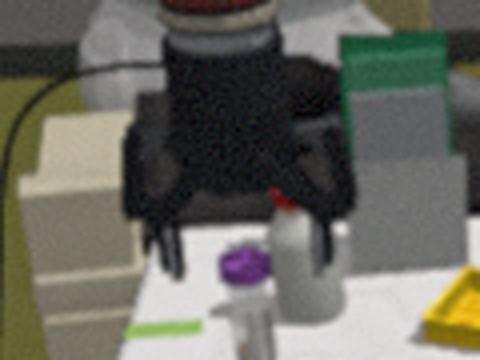

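The last purple cap, crop (245,266), is between the fingers. I'll grasp and lift.

>>> play_rows:
  slide:
    - [0.1,0.1,-0.1]
    - [0,0,0]
    - [0,0,0]
    - [0,0,0]
    - [0,0,0]
    - [0,0,0]
    - [0,0,0]
    - [0,0,0]
    - [0,0,0]
  yaw: [0,0,0,0,0,0,0,0,0]
  grip: [1,1,1,1,1,1,1,1,1]

```text
time: 31.9
tool_pos: [0.4115, 0.156, 0.0886]
tool_rot: [0.5, -0.5, 0.5, -0.5]
contact_force: [-2.0, -0.8, 3.5]
gripper_width: 0.377
```

>>> play_rows:
  slide:
    - [0,-0.5,0]
    - [0,-1.5,0]
    - [0,-2.5,0]
    - [0,-3,0]
    - [0,-3,0]
    - [0,-2.5,0]
    - [0,-2,0]
    - [0,0,0]
    - [0,0,0]
  yaw: [0,0,0,0,0,0,0,0,0]
  grip: [1,1,1,1,1,1,1,1,1]

```text
time: 32.8
tool_pos: [0.4109, 0.1559, 0.2376]
tool_rot: [-0.5, 0.5, -0.5, 0.5]
contact_force: [0.2, -0.8, -0.6]
gripper_width: 0.382
```

```bash
python3 st.py 0.605 -0.2005 0.235;python3 snap.py side s20 140 60 160 120
```

```text
t 32.8 pos [0.4109 0.1559 0.2376] F [ 0.2231 -0.8303 -0.559 ] w 0.3821724830970165 q [ 0.1929 -0.4147  2.029  -0.      1.5278  0.1927]
x [ 0.0002 -1.      0.0001] y [-0.0005 -0.0001 -1.    ] z [ 1.      0.0002 -0.0005]
slide cm [35.6411  0.2577 19.3973]
scale 4
```

View pics/s20.png

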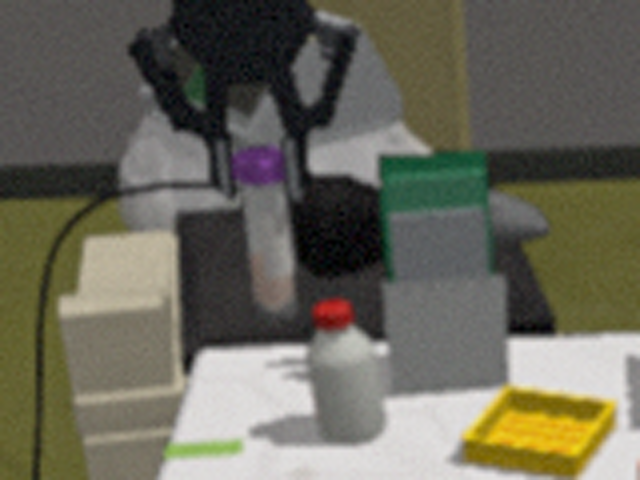

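>>> play_rows:
  slide:
    - [1.8,0,1]
    - [3.4,0,1.85]
    - [3.4,0,1.85]
    - [3.4,0,1.85]
    - [3.4,0,1.85]
    - [3.4,0,1.85]
    - [3.4,0,1.85]
    - [3.4,0,1.85]
    - [3.4,0,1.85]
    - [3.4,0,1.85]
    - [2.2,0,1.2]
    - [1,0,0.55]
  yaw: [0,0,0,0,0,0,0,0,0,0,0,0]
  grip: [1,1,1,1,1,1,1,1,1,1,1,1]

```text
time: 34.05
tool_pos: [0.6048, -0.2016, 0.2353]
tool_rot: [0.499, -0.5, 0.502, -0.499]
contact_force: [-0.1, 0.1, 0.2]
gripper_width: 0.379
```

>>> play_rows:
  slide:
    - [0,0,0]
    - [0,0,0]
    - [0,1,0]
    - [0,2,0]
    - [0,2,0]
    - [0,1.5,0]
    - [0,0,0]
    - [0,0,0]
  yaw: [0,0,0,0,0,0,0,0]
  grip: [1,1,1,1,1,1,1,1]

```text
time: 34.85
tool_pos: [0.6051, -0.1995, 0.1732]
tool_rot: [-0.5, 0.5, -0.5, 0.5]
contact_force: [0.0, 0.5, 0.3]
gripper_width: 0.382
```

```bash
python3 st.py 0.605 -0.2005 0.096;  python3 snap.py side s21 220 150 160 120
```

```text
t 34.85 pos [ 0.6051 -0.1995  0.1732] F [0.0053 0.5109 0.2831] w 0.3817733280035172 q [-0.4353  0.1311  1.6468  0.      1.3641 -0.436 ]
x [ 0.0007 -1.     -0.0002] y [-0.0003  0.0002 -1.    ] z [ 1.      0.0007 -0.0003]
slide cm [ 0.097   7.7204 -0.0092]
scale 4
```

View pics/s21.png

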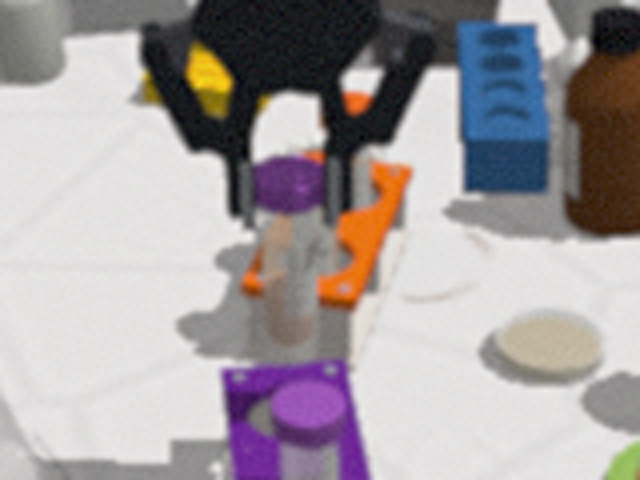

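>>> play_rows:
  slide:
    - [0.1,1.5,0]
    - [0,1.5,0]
    - [0,0.3,0]
    - [0,0,0]
    - [0,0,0]
  yaw: [0,0,0,0,0]
  grip: [1,1,1,1,1]

```text
time: 35.4
tool_pos: [0.6053, -0.2011, 0.1402]
tool_rot: [-0.5, 0.5, -0.5, 0.5]
contact_force: [0.5, -0.0, -0.3]
gripper_width: 0.379
```

```bash
python3 st.py 0.605 -0.2005 0.096;  python3 snap.py side s22 220 180 160 120; python3 - <<'E'
from h import *
s=readout.state();p=s["tool_pos"];f=cams.grab_frame("side")
print(((proj(f,[p-[0,0,.088],[.605,-.2005,.05]])-[220,180])*4).round())
E
```

```text
t 35.4 pos [ 0.6053 -0.2011  0.1402] F [ 0.5227 -0.0212 -0.2566] w 0.37937318890201954 q [-0.4373  0.1628  1.6694  0.      1.3095 -0.4375]
x [ 0.0001 -1.     -0.0001] y [-0.0001  0.0001 -1.    ] z [ 1.      0.0001 -0.0001]
slide cm [-0.0588  4.4194 -0.0306]
scale 4
[[291. 289.]
 [290. 292.]]
```

View pics/s22.png

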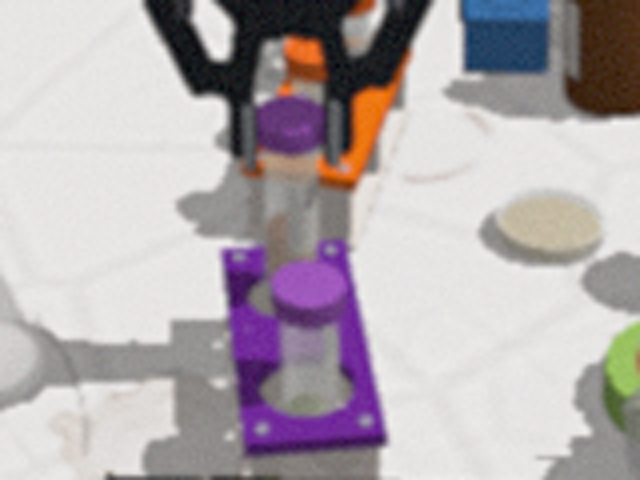

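The foot is at the hole's far side in the image, and its projection at (291,289) matches the hole centre at (290,292). I'll continue down.

>>> play_rows:
  slide:
    - [-0.05,1.2,0]
    - [0,1.2,0]
    - [0,1,0]
    - [0,0.8,0]
    - [0,0.3,0]
    - [0,0.1,0]
    - [0,0,0]
    - [0,0,0]
  yaw: [0,0,0,0,0,0,0,0]
  grip: [1,1,1,1,1,1,1,1]

```text
time: 36.3
tool_pos: [0.605, -0.2007, 0.0947]
tool_rot: [-0.5, 0.5, -0.5, 0.5]
contact_force: [-3.4, 0.4, 4.5]
gripper_width: 0.38
```

```bash
python3 st.py 0.605 -0.2005 0.094;  python3 snap.py side s23 220 180 160 120
```

```text
t 36.3 pos [ 0.605  -0.2007  0.0947] F [-3.4435  0.3926  4.5366] w 0.38019447094301245 q [-0.4367  0.2109  1.6965 -0.0006  1.2353 -0.4368]
x [ 0.0002 -1.      0.0001] y [-0.0012 -0.0001 -1.    ] z [ 1.      0.0002 -0.0012]
slide cm [-0.0183  0.0705  0.0043]
scale 4
```

View pics/s23.png

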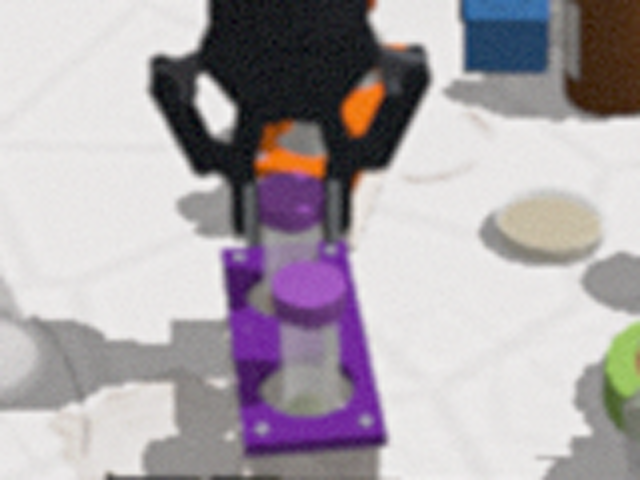

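A force of 4.5 N at z = 0.0947 shows it is seated: it was picked at 0.0886, plus the 6 mm base. I'll release.

>>> play_rows:
  slide:
    - [0,0,0]
    - [0,0,0]
    - [0,0,0]
    - [0,0,0]
    - [0,0,0]
    - [0,0,0]
    - [0,0,0]
  yaw: [0,0,0,0,0,0,0]
  grip: [0.3,0.1,-0.2,-0.5,-0.8,-1,-1]

```text
time: 37.05
tool_pos: [0.6053, -0.2005, 0.0942]
tool_rot: [0.5, -0.5, 0.5, -0.5]
contact_force: [-0.4, 0.6, -0.0]
gripper_width: 0.999
```

>>> play_rows:
  slide:
    - [0,-1,0]
    - [0,-2,0]
    - [0,-3,0]
    - [0,-3,0]
    - [0,-3,0]
    - [0,-2,0]
    - [0,0,0]
    - [0,0,0]
  yaw: [0,0,0,0,0,0,0,0]
  grip: [-1,-1,-1,-1,-1,-1,-1,-1]

```text
time: 37.85
tool_pos: [0.6053, -0.2006, 0.2347]
tool_rot: [-0.5, 0.5, -0.5, 0.5]
contact_force: [-0.0, -0.5, -0.5]
gripper_width: 1.0
```

```bash
python3 st.py 0.433 0.277 0.235;  python3 snap.py side s24 170 120 200 150; python3 - <<'E'
from h import *
f=cams.grab_frame("top")
for c in ("red","orange","purple"):
  for ce,st,m in blobs(f["image"],c): print(c,ce.round(1),st,onplane(f,[ce],.1)[0].round(4))
E
```

```text
t 37.85 pos [ 0.6053 -0.2006  0.2347] F [-0.0471 -0.5132 -0.4908] w 0.9998822423750707 q [-0.4366  0.0863  1.5904  0.      1.4639 -0.4368]
x [ 0.0002 -1.      0.0004] y [ 0.0008 -0.0004 -1.    ] z [1.     0.0002 0.0008]
slide cm [-47.7599  -0.0656 -17.2252]
scale 3.9
red [528.1  63.7] [525  61   7   6  33] [ 0.9901 -0.7078  0.1   ]
red [526.8 258.6] [519 247  16  26 136] [ 0.441  -0.6527  0.1   ]
red [163.1 255.4] [159 251   9  10  79] [0.4329 0.2771 0.1   ]
orange [286. 180.] [257 162  59  40 913] [ 0.6307 -0.0242  0.1   ]
purple [153.7  48.4] [148  37  12  24 206] [0.9937 0.3477 0.1   ]
purple [168.2  40.9] [163  36  12  11  96] [1.0163 0.3089 0.1   ]
purple [166.9  72.5] [161  61  13  24 230] [0.9206 0.3038 0.1   ]
purple [152.2  79.5] [147  74  12  12 109] [0.9002 0.3426 0.1   ]
purple [362.  185.5] [358 183   9   7  46] [ 0.6212 -0.2173  0.1   ]
purple [338.7 188.1] [337 184   6  11  39] [ 0.6131 -0.1578  0.1   ]
purple [388.1 192.9] [381 184  13  19 152] [ 0.6037 -0.2841  0.1   ]
```

View pics/s24.png

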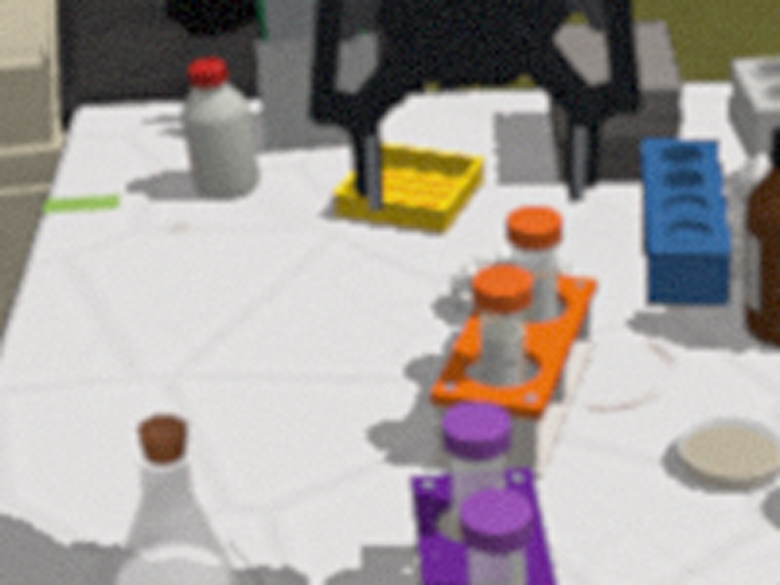

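All four tubes stand upright in their racks: orange caps at (475,290) and (508,225), purple at (452,430) and (470,515). Before the bottle, I'll check clearance to the grey and green box beside it.

```bash
python3 - <<'E'
from h import *
f=cams.grab_frame("side"); g=cams.grab_frame("top")
print("box base",onplane(f,[[238,158],[267,156]],0).round(3).tolist())
a=f["image"][90:190,180:313,::-1]; cv2.imwrite("pics/bx1.png",cv2.resize(a,None,fx=5,fy=5,interpolation=cv2.INTER_CUBIC))
a=g["image"][180:300,90:250,::-1]; cv2.imwrite("pics/bx2.png",cv2.resize(a,None,fx=4.5,fy=4.5,interpolation=cv2.INTER_CUBIC))
c,d=ray(f,[[223,137.8]]); print(proj(f,[[.433,.277,.1],[.433,.277,0]]),proj(g,[[.433,.277,0],[.433,.277,.086]]))
E
```

```text
box base [[0.466, 0.343, 0.0], [0.554, 0.349, 0.0]]
[[222.63803117 136.83132487]
 [225.7882605  168.36881597]] [[173.92948603 256.04375454]
 [164.81430344 255.42101355]]
```

View pics/bx1.png

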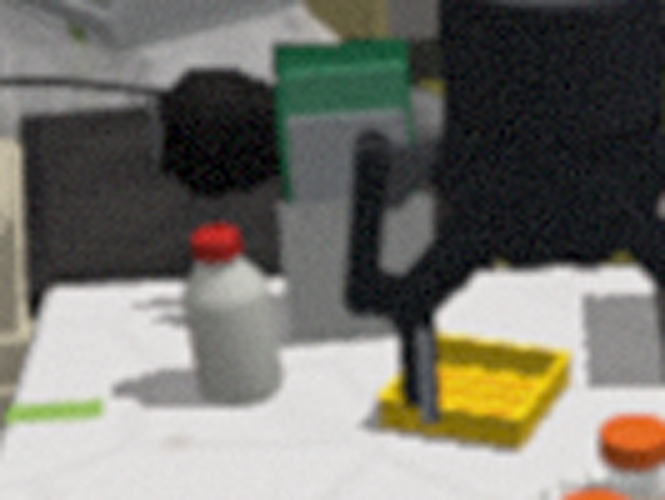

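View pics/bx2.png

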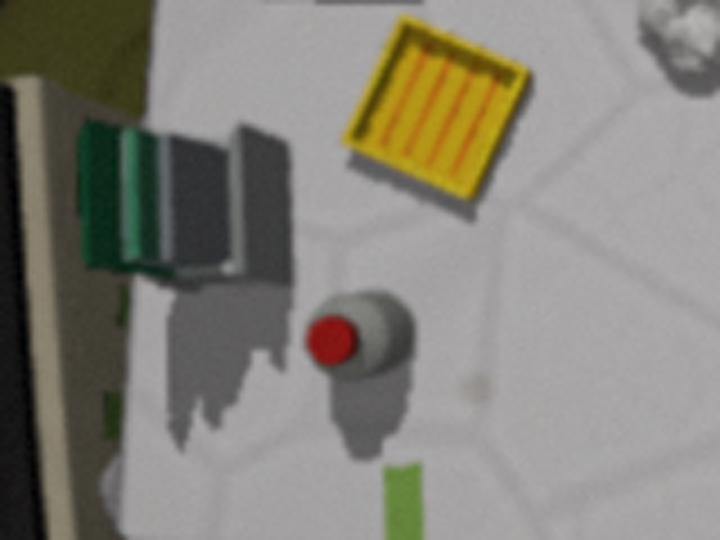

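>>> play_rows:
  slide:
    - [-2.4,0,-0.6]
    - [-4.1,0,-1.5]
    - [-4.1,0,-1.5]
    - [-4.1,0,-1.5]
    - [-4.1,0,-1.5]
    - [-4.1,0,-1.5]
    - [-4.1,0,-1.5]
    - [-4.1,0,-1.5]
    - [-4.1,0,-1.5]
    - [-4.1,0,-1.5]
    - [-4.1,0,-1.5]
    - [-4.1,0,-1.5]
  yaw: [0,0,0,0,0,0,0,0,0,0,0,0]
  grip: [-1,-1,-1,-1,-1,-1,-1,-1,-1,-1,-1,-1]

```text
time: 39.25
tool_pos: [0.4328, 0.2758, 0.2332]
tool_rot: [-0.5, 0.501, -0.5, 0.5]
contact_force: [0.7, -0.3, 0.2]
gripper_width: 1.0
```

>>> play_rows:
  slide:
    - [-0.4,0,0]
    - [0,0,0]
    - [0,2,0]
    - [0,2,0]
    - [0,2,0]
    - [0,1,0]
    - [0,0,0]
    - [0,0,0]
  yaw: [0,0,0,0,0,0,0,0]
  grip: [-1,-1,-1,-1,-1,-1,-1,-1]

```text
time: 40.05
tool_pos: [0.4347, 0.2779, 0.1648]
tool_rot: [-0.5, 0.5, -0.5, 0.5]
contact_force: [0.8, -0.0, -0.2]
gripper_width: 0.996
```

```bash
python3 st.py 0.434 0.278 0.050;  python3 snap.py side s25 160 70 140 105
```

```text
t 40.05 pos [0.4347 0.2779 0.1648] F [ 0.7583 -0.0055 -0.1581] w 0.9964811273509142 q [ 0.4245 -0.1503  1.9408 -0.0001  1.3507  0.4255]
x [-0.0009 -1.     -0.    ] y [ 0.0004  0.     -1.    ] z [ 1.     -0.0009  0.0004]
slide cm [-0.0096 11.4755 -0.0793]
scale 4
```

View pics/s25.png

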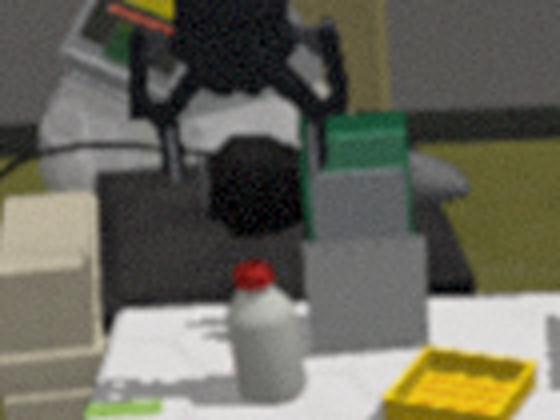

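```bash
python3 - <<'E'
from h import *
f=cams.grab_frame("side"); im=f["image"].astype(int)
for r in (145,150,155,160,165):
    print(r,im[r,205:250].sum(1).tolist())
for z in (.1,.08,.06,.04,.02):
    e=proj(f,[[.433,.277,z],[.433-.025,.277,z],[.433+.025,.277,z]]); print(z,e.round(1).tolist())
g=cams.grab_frame("top"); im=g["image"].astype(int)
for r in (250,254,258): print("top",r,im[r,155:190].sum(1).tolist())
E
```

```text
145 [183, 183, 182, 206, 232, 230, 240, 243, 230, 231, 221, 219, 221, 315, 368, 393, 407, 423, 449, 496, 538, 544, 555, 567, 575, 578, 541, 444, 382, 383, 415, 383, 330, 331, 329, 337, 342, 314, 337, 343, 337, 336, 330, 344, 334]
150 [656, 615, 572, 571, 558, 492, 449, 431, 454, 455, 450, 389, 357, 369, 391, 407, 416, 453, 465, 466, 464, 479, 481, 493, 492, 467, 469, 461, 445, 424, 396, 398, 343, 338, 331, 329, 341, 338, 335, 334, 330, 333, 331, 347, 334]
155 [647, 661, 664, 661, 662, 653, 645, 648, 635, 589, 545, 528, 427, 341, 312, 325, 329, 319, 331, 356, 376, 373, 400, 405, 417, 429, 438, 444, 439, 437, 420, 417, 383, 358, 336, 343, 328, 328, 331, 325, 333, 336, 337, 328, 313]
160 [647, 652, 649, 643, 639, 650, 653, 661, 655, 660, 655, 655, 647, 479, 311, 308, 326, 324, 330, 339, 347, 353, 369, 381, 385, 399, 410, 421, 424, 424, 503, 597, 645, 657, 666, 655, 645, 657, 662, 665, 667, 670, 659, 657, 647]
165 [451, 435, 429, 430, 434, 434, 422, 401, 408, 409, 409, 405, 400, 386, 349, 316, 297, 324, 337, 324, 331, 335, 355, 358, 364, 385, 382, 397, 394, 414, 436, 528, 629, 657, 670, 
[... 160 characters left out ...]
6 [[223.9, 149.8], [215.2, 150.1], [232.7, 149.4]]
0.04 [[224.6, 156.1], [215.9, 156.4], [233.2, 155.8]]
0.02 [[225.2, 162.3], [216.6, 162.6], [233.8, 162.0]]
top 250 [399, 444, 444, 413, 343, 292, 237, 190, 168, 167, 192, 232, 289, 328, 334, 340, 334, 334, 319, 306, 264, 226, 218, 213, 206, 207, 293, 391, 439, 445, 451, 450, 442, 453, 454]
top 254 [427, 438, 360, 223, 119, 91, 89, 87, 90, 86, 91, 102, 139, 109, 155, 269, 297, 300, 300, 291, 272, 221, 193, 189, 174, 161, 205, 330, 427, 448, 455, 449, 461, 456, 455]
top 258 [456, 452, 424, 313, 180, 109, 90, 95, 102, 88, 99, 127, 103, 108, 162, 203, 237, 259, 253, 240, 211, 169, 160, 158, 161, 173, 241, 354, 441, 457, 454, 453, 448, 454, 456]
```

The body edges at row 160 put the bottle 2–5 mm farther out in x than its cap does. I'll take x ≈ 0.436 and y ≈ 0.279 as a compromise and descend.

>>> play_rows:
  slide:
    - [-0.1,1.5,0.1]
    - [0,2,0]
    - [0,2,0]
    - [0,2,0]
    - [0,2,0]
    - [0,1.2,0]
    - [0,0.7,0]
    - [0,0,0]
    - [0,0,0]
    - [0,0,0]
  yaw: [0,0,0,0,0,0,0,0,0,0]
  grip: [-1,-1,-1,-1,-1,-1,-1,-1,-1,-1]

```text
time: 41.2
tool_pos: [0.4361, 0.2798, 0.0515]
tool_rot: [0.501, -0.499, 0.5, -0.5]
contact_force: [1.3, -0.1, 0.8]
gripper_width: 0.998
```

```bash
python3 st.py 0.436 0.279 0.050;  python3 snap.py side s26 160 80 140 105
```

```text
t 41.2 pos [0.4361 0.2798 0.0515] F [ 1.3202 -0.1265  0.8322] w 0.9980906123437948 q [ 0.4268 -0.0004  2.0074  0.      1.1324  0.4267]
x [ 0.0002 -1.     -0.0009] y [ 0.002   0.0009 -1.    ] z [1.     0.0002 0.002 ]
slide cm [ 0.0834  0.1486 -0.0054]
scale 4
```

View pics/s26.png

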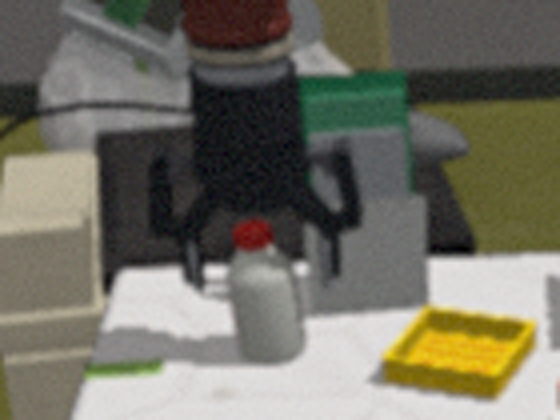

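The bottle body, crop x 232–298, is centred between the fingers at 193 and 337. I'll close gradually.

>>> play_rows:
  slide:
    - [0,0.1,0]
    - [0,0,0]
    - [0,0,0]
    - [0,0,0]
    - [0,0,0]
    - [0,0,0]
    - [0,0,0]
    - [0,0,0]
    - [0,0,0]
    - [0,0,0]
    - [0,0,0]
    - [0,0,0]
  yaw: [0,0,0,0,0,0,0,0,0,0,0,0]
  grip: [-0.7,-0.5,-0.4,-0.3,-0.25,-0.2,-0.15,-0.1,0,1,1,1]

```text
time: 42.45
tool_pos: [0.4354, 0.2795, 0.0499]
tool_rot: [0.5, -0.5, 0.5, -0.5]
contact_force: [-2.0, -1.2, 5.1]
gripper_width: 0.558
```

```bash
python3 st.py 0.436 0.279 0.050;  python3 snap.py side s27 160 80 140 105
```

```text
t 42.45 pos [0.4354 0.2795 0.0499] F [-2.0164 -1.2213  5.0973] w 0.5578268225114907 q [ 0.4268  0.0016  2.0085 -0.      1.1313  0.4266]
x [ 0.0002 -1.     -0.0001] y [ 0.0002  0.0001 -1.    ] z [1.     0.0002 0.0002]
slide cm [ 0.0507 -0.0116  0.0632]
scale 4
```

View pics/s27.png

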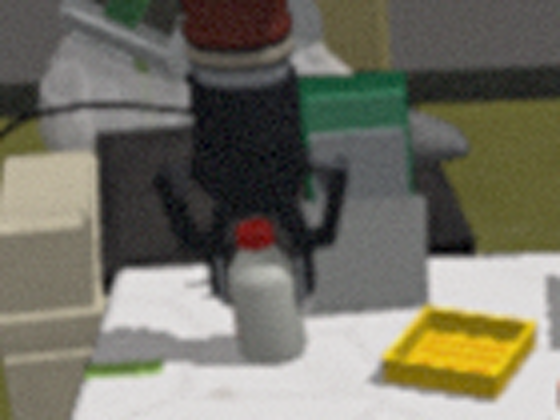

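The bottle is held. I'll lift it, move in y away from the box, then along x to the tray.

>>> play_rows:
  slide:
    - [0,-0.5,0]
    - [0,-1,0]
    - [0,-2,0]
    - [0,-2,0]
    - [0,-2,0]
    - [0,-1.5,0]
    - [0,-1,0]
    - [0,0,0]
    - [0,0,0]
  yaw: [0,0,0,0,0,0,0,0,0]
  grip: [1,1,1,1,1,1,1,1,1]

```text
time: 43.4
tool_pos: [0.4348, 0.2793, 0.1487]
tool_rot: [-0.5, 0.5, -0.5, 0.5]
contact_force: [0.6, -0.1, -2.1]
gripper_width: 0.556
```

>>> play_rows:
  slide:
    - [1.2,0,0]
    - [1.5,0,0.7]
    - [0.75,0,1.5]
    - [0,0,2.2]
    - [0,0,2.2]
    - [0,0,2.2]
    - [0,0,2.2]
    - [0,0,1.8]
    - [0,0,1.3]
    - [0,0,0]
    - [0,0,0]
  yaw: [0,0,0,0,0,0,0,0,0,0,0]
  grip: [1,1,1,1,1,1,1,1,1,1,1]

```text
time: 44.5
tool_pos: [0.5759, 0.2446, 0.1487]
tool_rot: [-0.5, 0.5, -0.5, 0.5]
contact_force: [-0.4, 0.7, -2.6]
gripper_width: 0.558
```

```bash
python3 st.py 0.576 0.245 0.056;  python3 snap.py side s28 200 70 140 105
```

```text
t 44.5 pos [0.5759 0.2446 0.1487] F [-0.3834  0.7225 -2.6285] w 0.5582418070990325 q [0.2828 0.1281 1.6929 0.0002 1.322  0.2829]
x [-0.0002 -1.      0.0002] y [-0.0015 -0.0002 -1.    ] z [ 1.     -0.0002 -0.0015]
slide cm [-0.0373  9.2669  0.0226]
scale 4
```

View pics/s28.png

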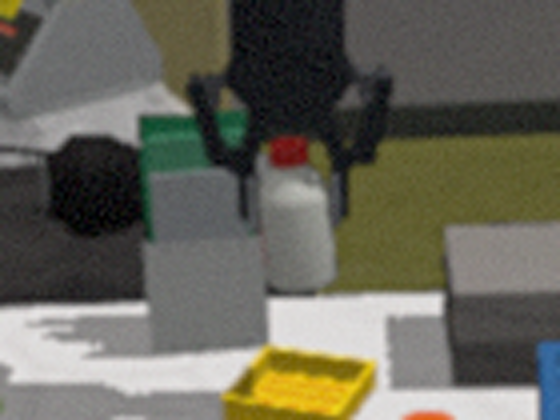

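>>> play_rows:
  slide:
    - [0,1,0]
    - [0,1.5,0]
    - [0,1.5,0]
    - [0,1.5,0]
    - [0,0.5,0]
    - [0,0,0]
    - [0,0,0]
  yaw: [0,0,0,0,0,0,0]
  grip: [1,1,1,1,1,1,1]

```text
time: 45.25
tool_pos: [0.5764, 0.245, 0.0895]
tool_rot: [0.5, -0.5, 0.5, -0.5]
contact_force: [0.3, 0.2, -1.8]
gripper_width: 0.557
```

```bash
python3 st.py 0.576 0.245 0.055;  python3 snap.py side s29 210 90 120 90; python3 snap.py top t29 130 150 120 90
```

```text
t 45.25 pos [0.5764 0.245  0.0895] F [ 0.2796  0.1712 -1.8325] w 0.5565762799351621 q [ 0.2832  0.1923  1.7277 -0.      1.2213  0.283 ]
x [ 0.0002 -1.     -0.0001] y [ 0.0003  0.0001 -1.    ] z [1.     0.0002 0.0003]
slide cm [ 0.0015  3.4467 -0.0441]
scale 4
scale 4
```

View pics/s29.png

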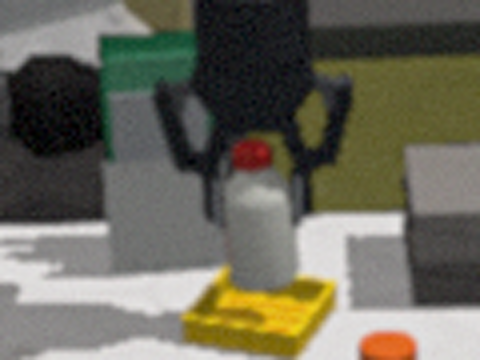

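View pics/t29.png

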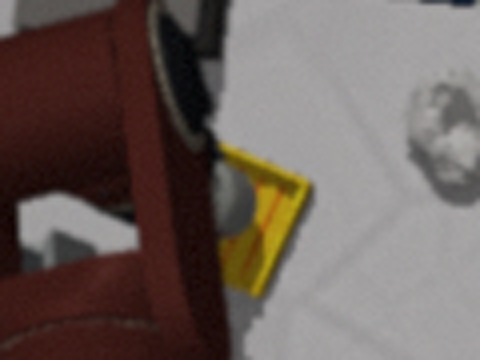

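The bottle is centred over the tray, with its base at crop (262,280) and the tray at about (260,312).

>>> play_rows:
  slide:
    - [0,0.8,0]
    - [0,1,0]
    - [0,0.8,0]
    - [0,0.5,0]
    - [0,0.2,0]
    - [0,0.2,0]
    - [0,0,0]
    - [0,0,0]
    - [0,0,0]
  yaw: [0,0,0,0,0,0,0,0,0]
  grip: [1,1,1,1,1,1,1,1,1]

```text
time: 46.25
tool_pos: [0.5764, 0.245, 0.0547]
tool_rot: [0.5, -0.5, 0.5, -0.5]
contact_force: [0.5, 0.6, -0.7]
gripper_width: 0.556
```

```bash
python3 st.py 0.576 0.245 0.054;  python3 snap.py side s30 210 90 120 90
```

```text
t 46.25 pos [0.5764 0.245  0.0547] F [ 0.5084  0.5994 -0.7271] w 0.5557911315384618 q [0.2832 0.2358 1.7422 0.     1.1629 0.283 ]
x [ 0.0002 -1.     -0.0002] y [ 0.0006  0.0002 -1.    ] z [1.     0.0002 0.0006]
slide cm [ 0.0015  0.0671 -0.0423]
scale 4
```

View pics/s30.png

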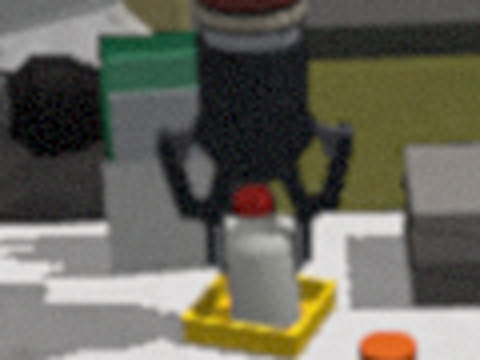

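>>> play_rows:
  slide:
    - [0,0.1,0]
    - [0,0,0]
    - [0,0,0]
    - [0,0,0]
    - [0,0,0]
    - [0,0,0]
    - [0,0,0]
    - [0,0,0]
    - [0,0,0]
  yaw: [0,0,0,0,0,0,0,0,0]
  grip: [1,1,0,-0.2,-0.4,-0.7,-1,-1,-1]

```text
time: 47.2
tool_pos: [0.5762, 0.2449, 0.0532]
tool_rot: [-0.5, 0.5, -0.5, 0.5]
contact_force: [0.5, -0.7, -0.5]
gripper_width: 0.995
```

>>> play_rows:
  slide:
    - [0,-1,0]
    - [0,-2,0]
    - [0,-3,0]
    - [0,-3,0]
    - [0,-3,0]
    - [0,-3,0]
    - [0,-3,0]
    - [0,-2,0]
    - [0,0,0]
    - [0,0,0]
  yaw: [0,0,0,0,0,0,0,0,0,0]
  grip: [-1,-1,-1,-1,-1,-1,-1,-1,-1,-1]

```text
time: 48.2
tool_pos: [0.5762, 0.2449, 0.2536]
tool_rot: [0.5, -0.5, 0.5, -0.5]
contact_force: [-0.2, 0.4, -0.1]
gripper_width: 1.0
```

>>> play_rows:
  slide:
    - [0,0,-1.5]
    - [0,0,-3]
    - [0,0,-3]
    - [0,0,-3]
    - [0,0,-3]
    - [0,0,-3]
    - [0,0,0]
    - [0,0,0]
  yaw: [0,0,0,0,0,0,0,0]
  grip: [-1,-1,-1,-1,-1,-1,-1,-1]

```text
time: 49.0
tool_pos: [0.4104, 0.2447, 0.2517]
tool_rot: [-0.5, 0.501, -0.5, 0.5]
contact_force: [-0.6, 0.8, -0.2]
gripper_width: 1.005
```

```bash
python3 st.py; python3 snap.py side s31 180 90 240 180;python3 snap.py top t31 130 130 300 170
```

```text
t 49.0 pos [0.4104 0.2447 0.2517] F [-0.6196  0.7946 -0.2381] w 1.0046852687786962 q [ 0.3818 -0.3157  1.9317 -0.0002  1.5276  0.3811]
x [ 0.0007 -1.      0.0009] y [-0.0018 -0.0009 -1.    ] z [ 1.      0.0007 -0.0018]
scale 3.25
scale 2.6
```

View pics/s31.png

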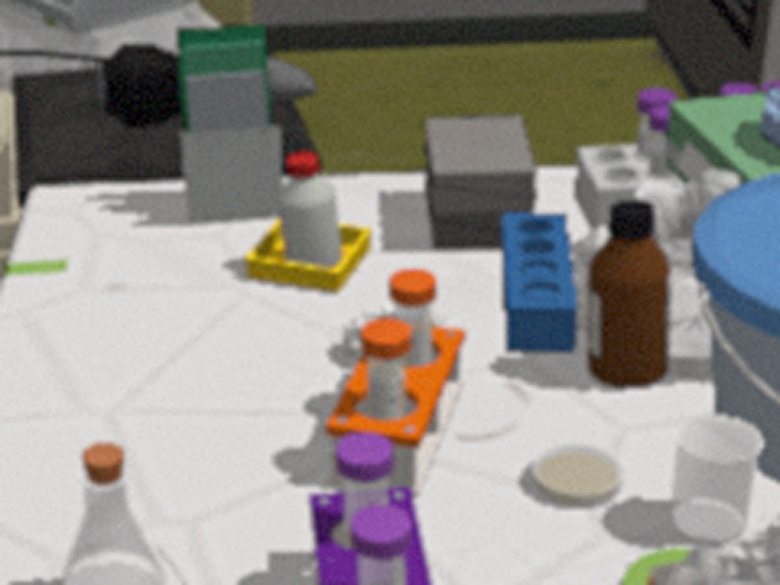

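View pics/t31.png

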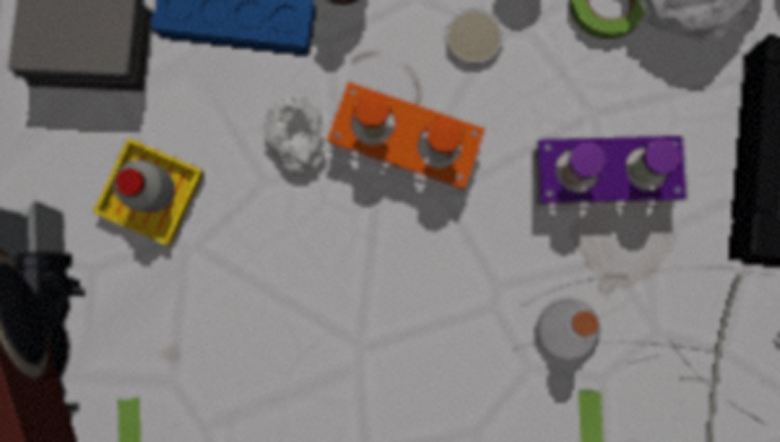

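Everything is in place: four tubes upright in their racks and the bottle flat in the tray at (145,188). The flask at (568,330) and dish at (473,39) are unmoved. I'll let the arm settle and hand in.

>>> play_rows:
  slide:
    - [0,0,0]
    - [0,0,0]
    - [0,0,0]
    - [0,0,0]
    - [0,0,0]
  yaw: [0,0,0,0,0]
  grip: [-1,-1,-1,-1,-1]

```text
time: 49.6
tool_pos: [0.4113, 0.2449, 0.2533]
tool_rot: [-0.5, 0.5, -0.5, 0.5]
contact_force: [-0.2, 0.7, 0.4]
gripper_width: 1.002
```

```bash
python3 -c "
from plant import workorder,readout
print(workorder.job_done()); print(readout.state()['time'])"
```

```text
the job is handed in; nothing more can be done
None
the job is handed in; nothing more can be done
```

The job is handed in at about 50 s on the robot's clock, against the 141 s limit. I placed the two orange tubes first, then the two purple ones, then the bottle.

The last side and top pictures show all four tubes upright, one to a hole in the rack of their own colour. The bottle stands flat in the tray, clear of its walls. By eye, the flask and petri dish look to be where they started. The gripper was open and well clear, and the largest force I read was about 5 N.

One measurement disagreed: the bottle's body edges in the side view put it 2–5 mm farther from the robot than its cap did. I aimed between the two, and the picture before closing showed it centred in the jaws. No check failed.

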